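# Set out a level comparison pair beside the microscope

### The arm

A 6-joint arm with a two-finger parallel gripper is mounted at the origin on the work surface. World frame = base frame: x ahead of the robot, y to its left, z up, the work surface at z = 0. Lengths are in mm, angles in rad, forces in N, time in s.
With the tool pointing down it reaches from about 350 to 975 mm from the base axis. Payload 7.1 kg.
Tool frame: the origin (TCP) lies between the finger pads; the fingertips stand 19 mm ahead of it and the grasp point (between the pads) is the TCP (ctrl.finger_overhang is the distance from the TCP to the fingertips, in mm); z points along the fingers, y is the line along which they close (so a half turn about z gives the same grasp; the last joint's range is limited). The gripper opens to 88 mm and grips with 3 to 60 N. Pads are 20 mm wide; open, the fingers measure 115 mm over their backs; the gripper's body (75 mm by 178 mm) begins 61 mm behind the grasp point.
Start: joints at [1.247, 0.423, 1.63, -0, 1.089, -0.019], TCP at [187.532, 596.185, 241.675] pointing down, gripper open.
Joint ranges: [-3, 3], [-0.9, 2.11], [0.09, 2.58], [-1.31, 4.45], [0.11, 2.69], [-2.54, 2.54]. Speed limits (rad/s): [2.39, 2.39, 3.01, 3.14, 3.14, 3.14].

### API

Orientations are given as a rotation vector (axis times angle).
In Python, from workcell import ctrl gives the robot as it stands. The module is installed in compiled form; this text tells all that it offers.
- The arm moves only by the tool arm_command, never from a script. Its argument "rows" is one flat list of numbers, 7 for each row, row after row: the turn, a rotation vector about the tool's x, y, z scaled (see below), then the shift along the tool's x, y, z scaled (see below), then the opening, from -1 (shut) to 1 (fully open). A call has 1 to 5 rows; each row is the pose to reach, as a shift and turn from the pose commanded when the call began, along the tool's axes at that moment, turning the shorter way round; what a row does not reach only later rows make up. The controller multiplies each number of a shift by 80 mm and each number of a turn by 180 degrees. A row lasts 1/10 s, in which the tool goes at most 50 mm and 8.59 degrees, less where a joint would pass 70% of its speed; a pose out of reach is approached as far as the arm can. A call with a number of a shift or a turn outside -1 to 1 is refused whole. A call with a gripper value outside its range is refused whole. The fingers move at their own pace and stop on an object; the grip force is fixed at half the most. Time passes only in rows, so rows that repeat a pose let the fingers close. It gives the time, the measured TCP pose, the force, the opening and the grip force at its end, in the units of the state.
- ctrl.get_obs(): the state, without advancing time (a new reading comes with each control period).
- ctrl.get_image(name): name is "scene" or "top" or "wrist"; returns (picture, depth): 420x560x3 uint8, red, green, blue; 420x560 float32, mm along the optical axis (not along the pixel's ray), 0 where there is no reading.
- ctrl.camera_params(name): a dict with "camera_matrix" (3x3 intrinsics, pixels), "world_to_cam" (4x4, takes a point from world to camera coordinates); the wrist camera has in their place "tool_from_camera" (4x4, takes a point from camera to tool coordinates, whose origin is the TCP and whose axes are the flange's). Camera axes: x right, y down, z forward; pixel columns grow to the right and rows downward; lengths in mm; the calibration is good to about 2 mm. A picture is of the moment at which its call begins: read the wrist's pose just before it. camera_params takes no time and is no camera call.
- ctrl.close_job(): hands the job in; it is judged then, once.
The state is a dict: "t": time; "qpos": joint angles; "qvel": joint speeds; "joint_torque": joint torques, N m; "ee_pos": TCP position; "orientation": TCP orientation; "ft_force": force on the tool from outside, world axes, zero at the start; "moment": the same for the moment, N m; "width": finger opening in mm; "grasp_force": force on a finger pad.
Only numpy, scipy, OpenCV 4.12 (cv2) and the standard library are available. Lean on these libraries where they do the work, as an engineer would, in place of code of your own. Each camera call takes 0.05 s, during which the arm holds its last target. There are 200 camera calls.

### The job

Set out the comparison row on the three white-marked places of the black plate: stand the steel spacer block (pull it up out of the slot of the small holder by its exposed top edge) upright on the middle mark, put the steel riser disc on the mark to its left as seen from the robot, and the tall rectangular red mount on the mark to its right, with the spacer's broad faces and the rectangular mount's long sides running straight across the plate, parallel to its short edges. Then set the thin round red mount centred on top of the riser, metal inlay still facing up, so that both specimens stand at the same height. Leave the paste jar and the round black mount standing nearby where they are.

Things in the scene. Friction and masses are not known exactly. Their poses are not given: they have to be found in the camera images.
- plate: black comparison plate, fixed on the desk, 90 (x) x 200 (y) x 8 mm high; origin at the centre of its underside, z up. Its y axis runs along its length, towards the robot's left, and is turned at most 0.25 rad from the desk's y. Three white ring-and-cross marks on its top (at z = 8 mm) lie on its long centre line: left mark at y = +60 mm, middle mark at y = 0, right mark at y = -60 mm (all at x = 0)
- holder: small fixed block with dark steel jaws on a grey base, 60 (x) x 75 (y) x 40 mm high; origin at the centre of its underside. In its middle is a slot open at the top, 15 mm wide in x, 34 mm long in y, closed at both ends, its floor 10 mm above the desk and its mouth at 40 mm. The spacer block stands in it
- spacer: loose bright steel spacer block, 12 (x, thickness) x 30 (y, width) x 50 mm high (z), 140 g; origin at the centre of its underside. It starts upright in the holder's slot, its axes along the holder's, the top 20 mm showing above the mouth. Its broad faces are those at x = +-6 mm
- riser: loose dark steel riser disc with a bright ring on its top, 44 mm diameter x 15 mm high, about 170 g; origin at the centre of its underside, z up; lies flat on the desk
- round_mount: thin round specimen mount, dark red resin with a small metal strip inlaid in its top, 32 mm diameter x 15 mm high, about 30 g; origin at the centre of its underside, z up; lies flat on the desk
- rect_mount: tall rectangular specimen mount, dark red resin with two metal strips along its top, 46 (x) x 28 (y) x 30 mm high (z), about 70 g; origin at the centre of its underside, z up; its long sides run along its x axis
- jar: bystander: small closed paste jar, 42 mm diameter x 45 mm high, loose; origin at the centre of its underside. To be left alone
- black_mount: bystander: round black specimen mount, 40 mm diameter x 22 mm high with a round steel dot, loose on the desk; origin at the centre of its underside. To be left alone
Not all that is in view belongs to the job. Leave any blue or turquoise look-alike of the round_mount alone. What is shaped like the riser but yellow is not meant.

How it is judged:
By the outcome, as a careful person would: the job done as asked, in the order asked, and still so for the second after the job is handed in, with the robot touching nothing.
It also fails if it takes over 128 s, if anything falls off the work surface, if the arm or the gripper's body presses on something with over 40 N, if the wrist force passes 120 N, or if a joint passes its speed limit or range.

## Working session

There is one attempt and no reset: what is moved stays moved. The work goes in short steps, Python scripts to look and compute and a tool call to move; the robot and the scene stay as the last step left them, time stands still between calls to the robot, and variables do not carry over. Pictures are saved under pics/ and viewed, at most 14 in all, crops included, and the job is handed in when it is done.

Besides the shell and the picture viewer there is one more tool, called after "Request:" by a JSON object that holds its "method" and its "body". arm_command: Moves the arm, as the interface text tells. Shifts and turns lie within -1 to 1; 1 stands for 80 mm of shift or 180 degrees of turn. Its arguments: {"type":"object","properties":{"rows":{"type":"array","items":{"type":"number"}}},"required":["rows"]}

```bash
mkdir -p pics; python3 - <<'E'
from workcell import ctrl
import cv2,numpy as np
o=ctrl.get_obs();print(o['t'],o['ee_pos'],o['orientation'],o['width'])
for n in ['top','scene']:
    im,d=ctrl.get_image(n);cv2.imwrite(f'pics/{n}0.png',im[:,:,::-1]);np.savez(f'{n}0.npz',im=im,d=d)
    p=ctrl.camera_params(n);print(n,p['camera_matrix'].tolist(),np.round(p['world_to_cam'],3).tolist())
print(ctrl.camera_params('wrist'))
E
```

```text
0.0 [187.35620081 595.7294795  240.92085034] [-4.76803798e-01 -3.10495459e+00  2.29140918e-03] 87.77412136175256
top [[390.8317898018169, 0.0, 282.8401231315911], [0.0, 390.8317898018169, 209.56269630476828], [0.0, 0.0, 1.0]] [[0.029, -0.999, -0.027, -16.8], [-0.999, -0.028, -0.026, 566.853], [0.025, 0.028, -0.999, 705.702], [0.0, 0.0, 0.0, 1.0]]
scene [[413.6119840833774, 0.0, 282.49163167235594], [0.0, 413.6119840833774, 211.89099772553627], [0.0, 0.0, 1.0]] [[0.583, 0.812, 0.001, -343.528], [0.592, -0.424, -0.685, -299.621], [-0.556, 0.4, -0.729, 1055.29], [0.0, 0.0, 0.0, 1.0]]
{'camera_matrix': array([[334.1848358 ,   0.        , 278.02889929],
       [  0.        , 334.1848358 , 211.11456595],
       [  0.        ,   0.        ,   1.        ]]), 'tool_from_camera': array([[ 8.27842743e-04, -9.54049972e-01, -2.99646400e-01,
         8.40369352e+01],
       [ 9.99999656e-01,  7.72063924e-04,  3.04541929e-04,
         3.36829046e-01],
       [-5.92020443e-05, -2.99646549e-01,  9.54050283e-01,
        -1.42774278e+02],
       [ 0.00000000e+00,  0.00000000e+00,  0.00000000e+00,
         1.00000000e+00]])}
```

View pics/top0.png

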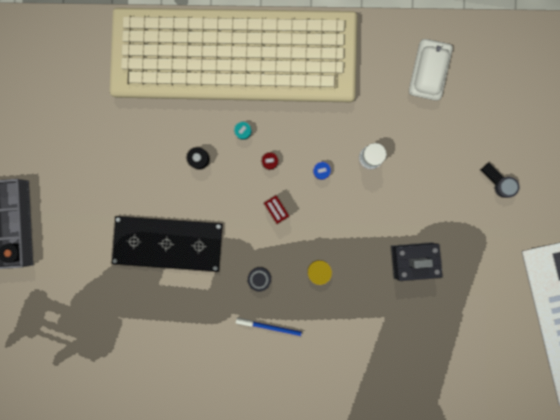

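View pics/scene0.png

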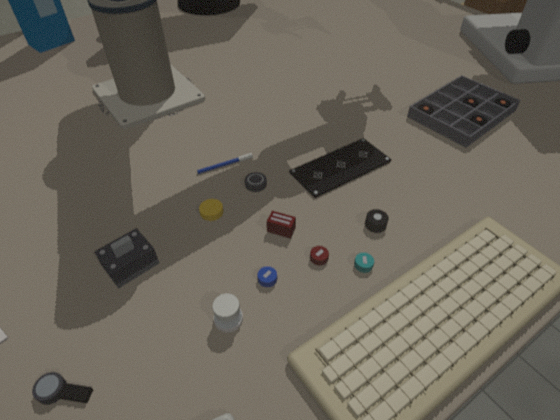

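The top view shows the plate at (167,243) with marks at (134,241), (166,244) and (199,246). The riser is at (259,279), the rectangular mount at (276,209), the round red mount at (270,160) and the spacer at (423,263). The black mount (198,158) and the jar (375,155) are the bystanders; the yellow disc (320,272), blue (322,171) and teal (243,130) are decoys. The scene view shows the same layout.

```bash
cat > h.py <<'E'
import numpy as np, cv2
from scipy.spatial.transform import Rotation as R
from workcell import ctrl
def cam(n,obs=None):
    p=ctrl.camera_params(n); K=np.array(p['camera_matrix'])
    if n=='wrist':
        T=np.eye(4);T[:3,:3]=R.from_rotvec(obs['orientation']).as_matrix();T[:3,3]=obs['ee_pos']
        return K,T@p['tool_from_camera']
    return K,np.linalg.inv(p['world_to_cam'])
def ray(c,uv):
    K,T=c; d=T[:3,:3]@np.linalg.solve(K,[uv[0],uv[1],1]); return T[:3,3],d/np.linalg.norm(d)
def onplane(c,uv,z):
    o,d=ray(c,uv); return o+d*(z-o[2])/d[2]
def cross(*rays):
    A=np.zeros((3,3));b=np.zeros(3)
    for o,d in rays:
        P=np.eye(3)-np.outer(d,d);A+=P;b+=P@o
    x=np.linalg.solve(A,b); return x,max(np.linalg.norm((np.eye(3)-np.outer(d,d))@(x-o)) for o,d in rays)
def yaw(obs):  # angle of the tool y axis in the desk plane
    y=R.from_rotvec(obs['orientation']).as_matrix()[:,1]; return np.arctan2(y[1],y[0])
def shot(n,tag):
    o=ctrl.get_obs(); im,d=ctrl.get_image(n); cv2.imwrite(f'pics/{tag}.png',im[:,:,::-1]); np.savez(f'{tag}.npz',im=im,d=d,pos=o['ee_pos'],ori=o['orientation'])
    return o,im
def load(tag):
    z=np.load(f'{tag}.npz'); return cam('wrist',dict(ee_pos=z['pos'],orientation=z['ori'])),z['im'],z['d']
def plan(p,yw,obs=None):
    """shift (tool axes, /80) and z-turn (/180 deg) from the measured pose to p with tool-y angle yw (mod pi)"""
    obs=obs or ctrl.get_obs(); M=R.from_rotvec(obs['orientation']).as_matrix()
    s=M.T@(np.array(p)-obs['ee_pos'])
    dy=(yw-yaw(obs)+np.pi/2)%np.pi-np.pi/2
    return np.round(s/80,4),round(-np.degrees(dy)/180,4)
E
python3 - <<'E'
from h import *
t=cam('top');s=cam('scene')
P=dict(markL=((134,241),(363,155)),markM=((166,244),(341,164)),markR=((199,246),(318,175)),riser=((259,279),(256,181)),rect=((276,209),(282,218)),round=((270,160),(319,254)),spacer=((423,263),(123,247)),black=((198,157),(377,216)),jar=((375,154),(226,308)))
for k,(a,b) in P.items():
    x,e=cross(ray(t,a),ray(s,b)); print(k,x.round(),round(e,1))
print(np.degrees(yaw(ctrl.get_obs())))
E
```

```text
markL [502. 273.   4.] 0.7
markM [498. 213.   6.] 1.1
markR [497. 153.   6.] 1.5
riser [440.  40.   8.] 1.3
rect [568.  12.  30.] 1.5
round [657.  26.  11.] 0.5
spacer [ 483. -239.   48.] 2.8
black [658. 155.  24.] 1.4
jar [ 668. -158.   37.] 1.1
72.53226585040494
```

Request:
{"method": "arm_command", "body": {"rows": [0,0,-0.0971,-1,-0.5,0,1,0,0,-0.0971,-1,-0.5,0,1,0,0,-0.0971,-1,-0.5,0,1]}}

```text
t: 0.4
ee_pos: [254.1, 530.9, 241.2]
orientation: [0.004, -3.141, 0.004]
ft_force: [-0.4, 0.4, -0.3]
width: 87.4
grasp_force: 0.0
```

Request:
{"method": "arm_command", "body": {"rows": [0,0,0,-0.62,-0.81,0.23,1,0,0,0,-0.62,-0.81,0.23,1]}}

```text
t: 0.6
ee_pos: [301.7, 468.0, 222.6]
orientation: [-0.0, -3.141, 0.001]
ft_force: [0.2, 0.2, 0.6]
width: 87.7
grasp_force: 0.0
```

Request:
{"method": "arm_command", "body": {"rows": [0,0,0,-0.62,-0.81,0.23,1,0,0,0,-0.62,-0.81,0.23,1]}}

```text
t: 0.8
ee_pos: [351.6, 402.7, 204.1]
orientation: [-0.002, -3.141, 0.001]
ft_force: [0.1, 0.5, -0.3]
width: 87.4
grasp_force: 0.0
```

Request:
{"method": "arm_command", "body": {"rows": [0,0,0,-0.62,-0.81,0.23,1,0,0,0,-0.62,-0.81,0.23,1]}}

```text
t: 1.0
ee_pos: [401.4, 338.0, 185.7]
orientation: [-0.002, -3.141, 0.001]
ft_force: [-0.3, 0.9, -0.2]
width: 88.1
grasp_force: 0.0
```

Request:
{"method": "arm_command", "body": {"rows": [0,0,0,-0.62,-0.81,0.23,1,0,0,0,-0.62,-0.81,0.23,1]}}

```text
t: 1.2
ee_pos: [451.2, 273.2, 167.4]
orientation: [-0.002, -3.141, 0.001]
ft_force: [-0.2, 0.7, 0.1]
width: 87.9
grasp_force: 0.0
```

Request:
{"method": "arm_command", "body": {"rows": [0,0,0,-0.62,-0.81,0.23,1,0,0,0,-0.62,-0.81,0.23,1,0,0,0,-0.62,-0.81,0.23,1]}}

```text
t: 1.5
ee_pos: [501.5, 207.6, 148.6]
orientation: [-0.008, -3.141, 0.001]
ft_force: [-1.1, 0.2, 0.1]
width: 88.0
grasp_force: 0.0
```

```bash
python3 -c "
from h import *
shot('wrist','w1')"
```

```text
(no output)
```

View pics/w1.png

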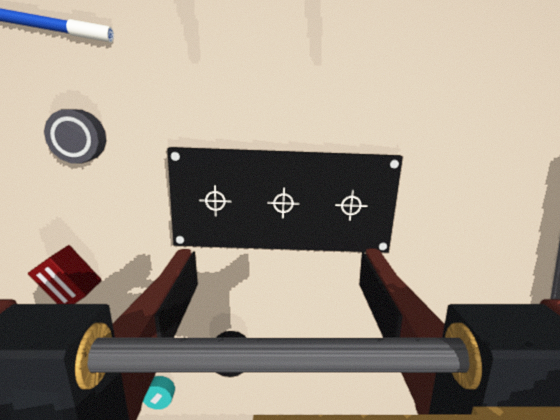

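Request:
{"method": "arm_command", "body": {"rows": [0,0,0,-0.3,-1,0,1,0,0,0,-0.3,-1,0,1]}}

```text
t: 1.75
ee_pos: [523.7, 130.5, 149.8]
orientation: [0.003, -3.142, -0.0]
ft_force: [-0.2, 0.1, -0.7]
width: 88.0
grasp_force: 0.0
```

Request:
{"method": "arm_command", "body": {"rows": [0,0,0,0,-1,0,1,0,0,0,0,-1,0,1,0,0,0,0,-1,0,1,0,0,0,0,-1,0,1]}}

```text
t: 2.15
ee_pos: [523.9, 51.0, 149.9]
orientation: [0.001, 3.141, 0.001]
ft_force: [0.2, 0.1, 0.7]
width: 87.7
grasp_force: 0.0
```

```bash
python3 -c "
from h import *
shot('wrist','w2')"
```

```text
(no output)
```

View pics/w2.png

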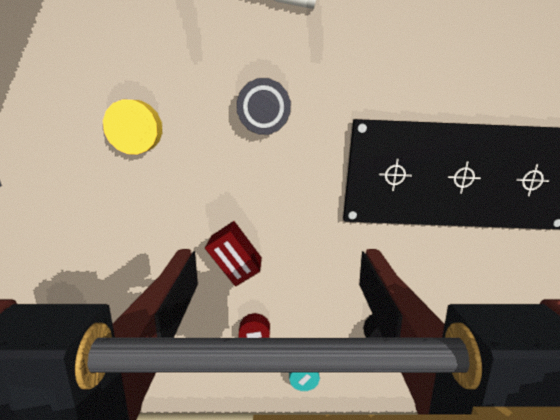

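Request:
{"method": "arm_command", "body": {"rows": [0,0,0,0.2,-1,0,1,0,0,0,0.2,-1,0,1]}}

```text
t: 2.4
ee_pos: [507.8, -28.9, 149.7]
orientation: [-0.007, 3.142, -0.0]
ft_force: [0.4, -0.4, 0.1]
width: 88.0
grasp_force: 0.0
```

Request:
{"method": "arm_command", "body": {"rows": [0,0,0,0,-1,0,1,0,0,0,0,-1,0,1,0,0,0,0,-1,0,1,0,0,0,0,-1,0,1]}}

```text
t: 2.8
ee_pos: [508.2, -108.7, 149.7]
orientation: [0.0, -3.142, -0.001]
ft_force: [0.4, 0.8, 0.5]
width: 87.9
grasp_force: 0.0
```

```bash
python3 -c "
from h import *
shot('wrist','w3')"
```

Request:
{"method": "arm_command", "body": {"rows": [0,0,0,0,-1,0,1,0,0,0,0,-1,0,1,0,0,0,0,-1,0,1,0,0,0,0,-1,0,1]}}

```text
t: 3.25
ee_pos: [508.1, -188.5, 149.5]
orientation: [0.001, -3.141, -0.001]
ft_force: [0.3, 0.3, -0.1]
width: 87.4
grasp_force: 0.0
```

```bash
python3 -c "
from h import *
shot('wrist','w4')"
```

```text
(no output)
```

View pics/w4.png

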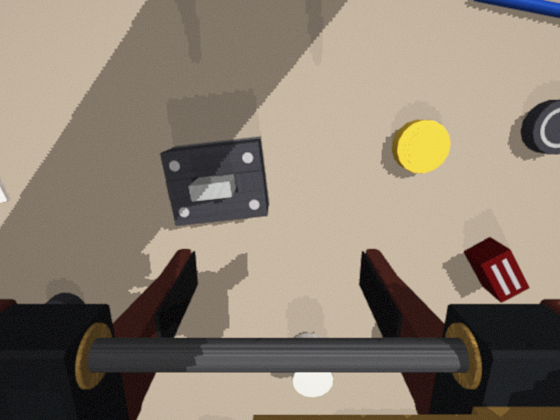

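w1 shows the plate marks at about (215,201), (283,203) and (351,206), the riser at (75,136) and the rectangular mount at (65,277). w2 shows the riser at (263,106), the rectangular mount at (233,255) and the round mount partly hidden at (254,328). w4 shows the spacer top at (211,189) in the holder.

```bash
cat >> h.py <<'E'
def blobs(im,win,lo=150,sat=70,amin=15,inv=None):
    """bright, unsaturated components within window (u0,v0,u1,v1)"""
    u0,v0,u1,v1=win; c=im[v0:v1,u0:u1]; hsv=cv2.cvtColor(c,cv2.COLOR_RGB2HSV)
    m=((hsv[...,2]>lo)&(hsv[...,1]<sat)).astype(np.uint8) if inv is None else inv(hsv).astype(np.uint8)
    cs,_=cv2.findContours(m,cv2.RETR_EXTERNAL,cv2.CHAIN_APPROX_NONE); out=[]
    for k in cs:
        h=cv2.convexHull(k); M=cv2.moments(h)
        if M['m00']>=amin: out.append((M['m10']/M['m00']+u0,M['m01']/M['m00']+v0,M['m00'],k+np.array([u0,v0])))
    return sorted(out,key=lambda b:b[0])
E
python3 - <<'E'
from h import *
def show(n,win,**k):
    c,im,_=load(n); b=blobs(im,win,**k); print(n,[(round(x[0],1),round(x[1],1),x[2]) for x in b]); return c,b
red=lambda h:(((h[...,0]<10)|(h[...,0]>170))&(h[...,1]>120)&(h[...,2]>40))
show('w1',(185,165,375,235)); show('w2',(372,150,556,205))
show('w1',(45,108,108,165)); show('w2',(236,78,292,136))
show('w1',(25,240,110,310)); show('w2',(200,215,265,290))
show('w4',(185,168,240,205),lo=120,sat=60); show('w3',(10,150,150,230),lo=120,sat=60)
show('w2',(200,215,265,290),inv=red);show('w3',(250,200,560,420),inv=red)
show('w3',(0,80,300,300),lo=120,sat=60)
o=ctrl.get_obs();print(o['qpos'].round(2))
E
```

```text
w1 [(214.8, 200.3, 472.0), (283.0, 202.7, 464.5), (350.8, 205.1, 457.5)]
w2 [(394.9, 174.7, 475.0), (463.9, 177.3, 492.5), (532.7, 180.1, 478.0)]
w1 [(70.2, 136.3, 1251.0), (76.0, 136.0, 3472.0)]
w2 [(242.3, 84.0, 170.0), (263.1, 106.1, 1331.0), (280.2, 106.7, 1225.5)]
w1 [(49.8, 285.8, 137.5), (57.6, 279.7, 131.5), (67.0, 271.5, 5292.0)]
w2 [(203.4, 266.1, 82.0), (224.4, 259.1, 138.0), (234.2, 253.6, 146.0), (235.7, 248.4, 4069.0)]
w4 [(212.2, 188.5, 826.0)]
w3 [(63.8, 196.1, 7841.5), (68.9, 165.2, 53.5), (82.8, 211.6, 46.5), (99.9, 190.8, 579.0), (141.6, 157.1, 73.5)]
w2 [(233.8, 253.5, 2077.5)]
w3 [(408.4, 287.9, 4742.5), (414.0, 392.6, 20.0), (419.9, 391.8, 25.5), (421.3, 380.3, 74.0), (553.3, 304.7, 119.5)]
w3 [(149.6, 189.4, 65442.0)]
[-0.38  0.43  1.88  0.    0.83 -1.95]
```

View pics/w3.png

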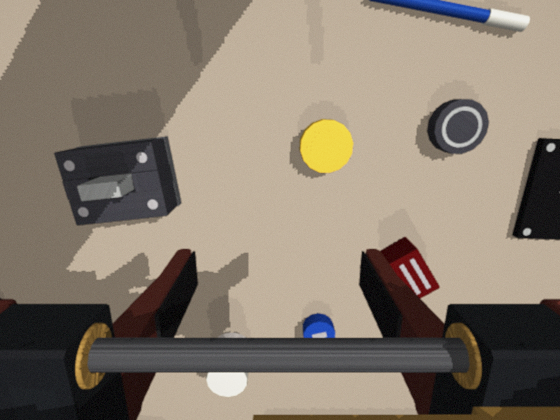

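w3 shows the spacer top at about (105,188), the rectangular mount at (408,275) and the riser at (460,127).

Request:
{"method": "arm_command", "body": {"rows": [0,0,0.2305,0.31,-0.92,0,1,0,0,0.2305,0.31,-0.92,0,1,0,0,0.2305,0.31,-0.92,0,1,0,0,0.2305,0.31,-0.92,0,1,0,0,0.2305,0.31,-0.92,0,1]}}

```text
t: 3.8
ee_pos: [483.4, -261.8, 149.6]
orientation: [-1.119, -2.935, -0.001]
ft_force: [-0.3, 0.2, -0.3]
width: 87.8
grasp_force: 0.0
```

Request:
{"method": "arm_command", "body": {"rows": [0,0,0.2305,0,0,0,1,0,0,0.2305,0,0,0,1,0,0,0.2305,0,0,0,1,0,0,0.2305,0,0,0,1,0,0,0.2305,0,0,0,1]}}

```text
t: 4.3
ee_pos: [483.6, -261.4, 149.6]
orientation: [-2.085, -2.349, -0.0]
ft_force: [0.1, -0.4, 0.5]
width: 88.0
grasp_force: 0.0
```

Request:
{"method": "arm_command", "body": {"rows": [0,0,0,0,0,0,1,0,0,0,0,0,0,1,0,0,0,0,0,0,1]}}

```text
t: 4.6
ee_pos: [483.4, -262.8, 149.7]
orientation: [-2.077, -2.357, -0.0]
ft_force: [-0.8, -0.3, -0.8]
width: 88.4
grasp_force: 0.0
```

```bash
python3 -c "
from h import *
shot('wrist','s1')"
```

Request:
{"method": "arm_command", "body": {"rows": [0,0,0,0,0,0.5,1,0,0,0,0,0,0.5,1,0,0,0,0,0,0.5,1]}}

```text
t: 4.95
ee_pos: [482.6, -263.2, 109.4]
orientation: [-2.079, -2.352, 0.001]
ft_force: [0.7, 0.0, -0.2]
width: 87.7
grasp_force: 0.0
```

```bash
python3 - <<'E'
from h import *
shot('wrist','s2')
a=cv2.imread('pics/s1.png')[60:300,130:430];b=cv2.imread('pics/s2.png')[60:300,130:430]
cv2.imwrite('pics/s12.png',cv2.resize(np.hstack([a,b]),None,fx=1.33,fy=1.33))
E
```

```text
(no output)
```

View pics/s12.png

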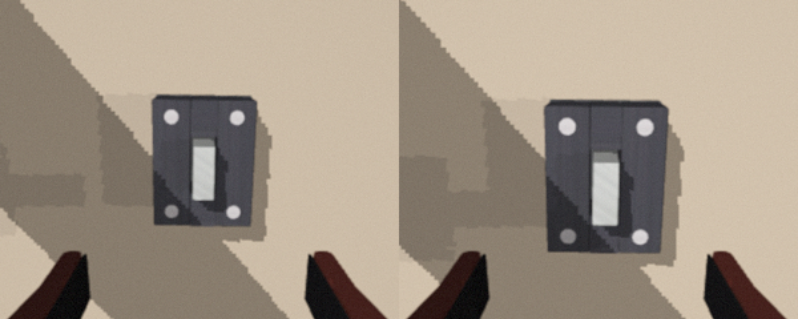

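The bright spacer top is at crop (204,173) in s1, i.e. about (283,190) in the full frame, and at crop (606,193) in s2, about (285,205). The long side runs almost vertically and the grey strip above it is the spacer's side face.

```bash
python3 - <<'E'
from h import *
res={}
for n,win in (('s1',(265,155,305,220)),('s2',(275,165,305,240))):
    c,im,d=load(n)
    g=im.max(2); b=max(blobs(im,win,lo=165,sat=40,amin=100),key=lambda b:b[2]); r=cv2.minAreaRect(b[3]); q=cv2.boxPoints(r)
    w=np.array([onplane(c,p,60) for p in q]); e=[np.linalg.norm(w[i]-w[i-1]) for i in range(4)]
    l=w[1]-w[0] if e[1]>e[2] else w[2]-w[1]
    print(n,np.round(b[:3],1),r,'edges',np.round(e,1),'ctr',w.mean(0).round(1),'long dir',np.degrees(np.arctan2(l[1],l[0]))%180, 'depth z', (c[1]@np.append(np.linalg.solve(c[0],[b[0],b[1],1])*d[int(b[1]),int(b[0])],1))[:3].round(1))
    res[n]=ray(c,r[0])
    # holder side screws
    sc=blobs(im,(235,120,330,250),lo=100,sat=60,amin=30)
    print([(round(x[0],1),round(x[1],1),x[2]) for x in sc])
x,e=cross(*res.values());print(x.round(1),round(e,2))
# marks, riser, rect by w1/w2
c1,i1,_=load('w1');c2,i2,_=load('w2');c3,i3,_=load('w3');c4,i4,_=load('w4')
m1=blobs(i1,(185,165,375,235));m2=blobs(i2,(372,150,556,205))
for a,b in zip(m1,m2): print('mark',cross(ray(c1,a[:2]),ray(c2,b[:2]))[0].round(1),onplane(c1,a[:2],8).round(1),onplane(c2,b[:2],8).round(1))
M=[onplane(c1,a[:2],8) for a in m1]; v=M[2]-M[0];print('plate yaw',np.degrees(np.arctan2(v[1],v[0]))-90,np.linalg.norm(v))
a=(70.2,136.3);b=(263.1,106.1);print('riser',cross(ray(c1,a),ray(c2,b)),onplane(c1,a,15),onplane(c2,b,15))
A=[(49.8,285.8),(57.6,279.7)];B=[(224.4,259.1),(234.2,253.6)]
for a,b in zip(A,B): print('strip',cross(ray(c1,a),ray(c2,b)),onplane(c1,a,30),onplane(c2,b,30))
print(ctrl.get_obs()['ee_pos'],np.degrees(yaw(ctrl.get_obs())))
E
```

```text
s1 [282.5 189.6 570. ] ((282.5, 189.5), (39.0, 15.0), 90.0) edges [28.6 10.5 28.6 10.9] ctr [ 482.3 -236.2   60. ] long dir 97.89316628018194 depth z [ 482.3 -235.8   60.6]
[(282.0, 184.5, 12126.0)]
s2 [284.9 204.8 817.5] ((285.0, 205.0), (46.0, 18.0), 90.0) edges [28.7 10.6 28.7 11. ] ctr [ 482.4 -236.1   60. ] long dir 97.93526058050718 depth z [ 482.3 -235.7   59.9]
[(256.0, 154.5, 145.5), (256.6, 237.1, 87.0), (270.3, 166.4, 7341.0), (284.8, 201.7, 1071.5), (310.9, 237.9, 119.5), (314.4, 155.4, 145.5), (328.0, 232.0, 76.5)]
[ 482.4 -236.2   58.8] 0.09
mark [496.6 150.9   8.1] [496.6 150.9   8. ] [496.7 151.    8. ]
mark [499.  211.    7.9] [499. 211.   8.] [499.  210.9   8. ]
mark [501.4 270.8   8.3] [501.4 270.9   8. ] [501.5 271.    8. ]
plate yaw -2.2905530905270837 120.08877739304083
riser (array([440.33619045,  38.26020245,  14.916434  ]), np.float64(0.07640701508396062)) [440.40498732  38.32231948  15.        ] [440.26050669  38.25298603  15.        ]
strip (array([568.2533797 ,   3.5303706 ,  28.04080013]), np.float64(0.9770272655548767)) [568.23675285   4.87892617  30.        ] [566.24043014   3.80622658  30.        ]
strip (array([562.10587602,  12.38189149,  29.06615599]), np.float64(0.5698141389313905)) [562.23216139  12.98664981  30.        ] [561.05484295  12.4692444   30.        ]
[ 483.37214428 -263.57277766  110.25164557] 7.064395357993253
```

```bash
python3 - <<'E'
from h import *
c,im,_=load('s2')
S=[onplane(c,p,40) for p in ((256,154.5),(256.6,237.1),(314.4,155.4),(310.9,237.9))]; print(np.round(S,1), np.mean(S,0).round(1))
for i,j in ((0,1),(2,3)):
    v=S[i]-S[j];print(np.degrees(np.arctan2(v[1],v[0]))%180)
for i,j in ((0,2),(1,3)):
    v=S[i]-S[j];print(np.degrees(np.arctan2(v[1],v[0]))%180)
for n,w in (('s1',(235,110,330,240)),('w4',(165,145,265,220))):
    c,im,_=load(n); b=blobs(im,w,lo=140,sat=50,amin=20)
    print(n,[(round(x[0],1),round(x[1],1),x[2],onplane(c,x[:2],40 if x[2]<150 else 60).round(1).tolist()) for x in b if x[2]<1500])
o=ctrl.get_obs();print(o['ee_pos'],plan((482.3,-236.2,62),np.radians(7.5)))
E
```

```text
[[ 461.  -210.9   40. ]
 [ 467.3 -266.6   40. ]
 [ 497.7 -206.9   40. ]
 [ 504.1 -262.6   40. ]] [ 482.5 -236.7   40. ]
96.40774543122203
96.53938159369389
6.2593318268820894
6.270956346229724
s1 [(258.2, 147.3, 86.5, [460.9, -211.0, 40.0]), (282.8, 189.7, 619.5, [482.5, -236.1, 60.0]), (305.0, 219.1, 76.0, [504.1, -262.5, 40.0]), (307.9, 148.1, 84.0, [497.8, -206.8, 40.0])]
w4 [(184.2, 212.4, 50.0, [504.9, -263.8, 40.0]), (215.9, 190.9, 459.5, [482.4, -233.9, 60.0]), (247.1, 157.2, 83.0, [461.2, -212.8, 40.0]), (253.8, 204.3, 72.0, [498.2, -208.5, 40.0]), (256.8, 217.9, 37.0, [509.4, -206.4, 40.0])]
[ 483.37214428 -263.57277766  110.25164557] (array([0.3411, 0.0289, 0.6032]), np.float64(-0.0024))
```

Request:
{"method": "arm_command", "body": {"rows": [0,0,0.004,0.319,0.041,0,0,0,0,0.004,0.319,0.041,0.3,0,0,0,0.004,0.319,0.041,0.596,0,0,0,0.004,0.319,0.041,0.596,0,0,0,0.004,0.319,0.041,0.596,0]}}

```text
t: 5.5
ee_pos: [483.9, -238.1, 63.1]
orientation: [2.095, 2.34, 0.0]
ft_force: [0.6, -1.8, 0.1]
width: 50.7
grasp_force: 0.0
```

Request:
{"method": "arm_command", "body": {"rows": [0,0,0,0,0,0,-0.5,0,0,0,0,0,0,-1,0,0,0,0,0,0,-1,0,0,0,0,0,0,-1,0,0,0,0,0,0,-1]}}

```text
t: 6.0
ee_pos: [483.5, -237.9, 62.2]
orientation: [2.095, 2.34, 0.0]
ft_force: [-0.6, -0.1, 1.4]
width: 12.0
grasp_force: 30.0
```

Request:
{"method": "arm_command", "body": {"rows": [0,0,0,0,0,0,-1,0,0,0,0,0,0,-1,0,0,0,0,0,0,-1]}}

```text
t: 6.3
ee_pos: [483.5, -237.9, 62.2]
orientation: [2.096, 2.34, 0.0]
ft_force: [-1.5, 0.1, 5.5]
width: 11.7
grasp_force: 30.0
```

Request:
{"method": "arm_command", "body": {"rows": [0,0,0,0,0,-0.3,-1,0,0,0,0,0,-0.7,-1,0,0,0,0,0,-1,-1,0,0,0,0,0,-1,-1]}}

```text
t: 6.7
ee_pos: [485.0, -238.6, 144.5]
orientation: [2.092, 2.337, 0.002]
ft_force: [0.5, 0.5, -1.3]
width: 11.8
grasp_force: 30.0
```

Request:
{"method": "arm_command", "body": {"rows": [0,0,-0.226,1,0,0,-1,0,0,-0.226,1,0,0,-1,0,0,-0.226,1,0,0,-1,0,0,-0.226,1,0,0,-1,0,0,-0.226,1,0,0,-1]}}

```text
t: 7.2
ee_pos: [473.7, -157.5, 140.5]
orientation: [-1.141, -2.925, 0.0]
ft_force: [0.4, 0.1, -2.1]
width: 11.9
grasp_force: 30.0
```

Request:
{"method": "arm_command", "body": {"rows": [0,0,-0.226,0.9,0.9,0,-1,0,0,-0.226,0.9,0.9,0,-1,0,0,-0.226,0.9,0.9,0,-1,0,0,-0.226,0.9,0.9,0,-1,0,0,-0.226,0.9,0.9,0,-1]}}

```text
t: 7.7
ee_pos: [470.1, -55.7, 140.5]
orientation: [-0.053, -3.139, -0.0]
ft_force: [0.4, -0.1, -1.6]
width: 12.1
grasp_force: 30.0
```

Request:
{"method": "arm_command", "body": {"rows": [0,0,0,-0.055,0.83,0,-1,0,0,0,-0.055,0.83,0,-1]}}

```text
t: 7.9
ee_pos: [477.4, 11.4, 140.6]
orientation: [-0.064, -3.139, -0.001]
ft_force: [1.1, -0.2, -1.9]
width: 12.1
grasp_force: 30.0
```

Request:
{"method": "arm_command", "body": {"rows": [0,0,0,-0.055,0.83,0,-1,0,0,0,-0.055,0.83,0,-1]}}

```text
t: 8.1
ee_pos: [484.8, 78.5, 140.6]
orientation: [-0.062, -3.14, -0.001]
ft_force: [0.3, -0.1, -0.8]
width: 11.4
grasp_force: 30.0
```

Request:
{"method": "arm_command", "body": {"rows": [0,0,0,-0.055,0.83,0,-1,0,0,0,-0.055,0.83,0,-1]}}

```text
t: 8.3
ee_pos: [492.1, 144.9, 140.6]
orientation: [-0.061, -3.14, -0.001]
ft_force: [-1.5, -0.3, -1.4]
width: 11.6
grasp_force: 30.0
```

Request:
{"method": "arm_command", "body": {"rows": [0,0,0,-0.055,0.83,0,-1,0,0,0,-0.055,0.83,0,-1,0,0,0,-0.055,0.83,0,-1,0,0,0,-0.055,0.83,0,-1]}}

```text
t: 8.7
ee_pos: [498.4, 207.5, 140.8]
orientation: [-0.062, -3.139, 0.002]
ft_force: [-1.0, -0.8, -1.6]
width: 11.9
grasp_force: 30.0
```

```bash
python3 - <<'E'
from h import *
o,im=shot('wrist','p1')
print(o['ee_pos'],np.degrees(yaw(o)),o['width'])
o=ctrl.get_obs();print(o['ee_pos'],np.degrees(yaw(o)))
E
```

```text
[498.39632802 207.53534506 140.80268348] 87.73580062925639 11.851020377028533
[498.5218059  207.0440215  141.06882048] 87.67077522790493
```

View pics/p1.png

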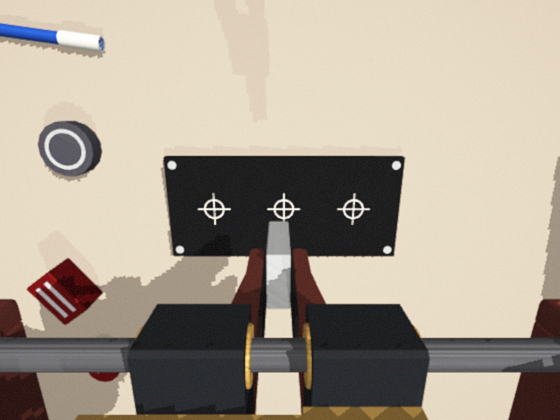

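The plate is square in p1, with marks at (214,209), (284,209) and (353,209). The held spacer's lower near edge is at about (279,222).

```bash
python3 - <<'E'
from h import *
c,im,d=load('p1')
for x in blobs(im,(190,185,380,219)): print(np.round(x[:3],1),onplane(c,x[:2],8).round(1))
g=im.max(2)
print(g[224,255:305].tolist()); print(g[232,255:305].tolist()); print(g[212:232,279].tolist())
for u in (268,279,290.5): print(onplane(c,(u,222),89).round(1))
z=np.load('p1.npz');M=R.from_rotvec(z['ori']).as_matrix()
print((M.T@(onplane(c,(279,222),89)-z['pos'])).round(1), d[230,279])
E
```

```text
[213.8 207.4 443.5] [495.3 152.9   8. ]
[283.4 207.1 452. ] [497.4 212.8   8. ]
[353.1 207.4 436.5] [499.9 272.8   8. ]
[36, 27, 33, 31, 31, 39, 31, 28, 29, 31, 31, 30, 37, 76, 125, 158, 160, 163, 163, 163, 161, 161, 162, 162, 161, 155, 158, 155, 158, 157, 155, 160, 159, 120, 42, 29, 26, 30, 35, 33, 29, 31, 35, 32, 36, 36, 34, 32, 32, 33]
[30, 31, 32, 32, 37, 31, 33, 30, 31, 33, 30, 32, 55, 108, 156, 162, 164, 160, 159, 163, 162, 163, 165, 161, 160, 157, 156, 163, 162, 161, 160, 159, 156, 132, 74, 35, 27, 30, 34, 31, 29, 30, 34, 30, 31, 35, 31, 30, 33, 35]
[30, 26, 39, 123, 232, 243, 95, 27, 50, 110, 159, 159, 161, 160, 161, 157, 158, 161, 162, 161]
[482.3 202.6  89. ]
[482.6 209.4  89. ]
[482.9 216.5  89. ]
[15.7  1.3 51.8] 190.97469
```

```bash
cat >> h.py <<'E'
_load=load
def load(tag):  # as before, with the tool taken as pointing exactly down
    z=np.load(f'{tag}.npz'); a=yaw(dict(orientation=z['ori'])); y=np.array([np.cos(a),np.sin(a),0]); w=np.array([0,0,-1.])
    o=R.from_matrix(np.c_[np.cross(y,w),y,w]).as_rotvec()
    return cam('wrist',dict(ee_pos=z['pos'],orientation=o)),z['im'],z['d']
E
python3 - <<'E'
from h import *
L={n:load(n) for n in ('w1','w2','w3','w4','s1','s2','p1')}
for n in L: z=np.load(n+'.npz'); print(n,z['pos'].round(1),z['ori'].round(4))
for n,w in (('w1',(185,165,375,235)),('w2',(372,150,556,205)),('p1',(190,185,310,235)),('p1',(330,185,375,235))):
    c,im,_=L[n]
    for x in blobs(im,w): print(n,np.round(x[:3],1),onplane(c,x[:2],8).round(1))
for n,p in (('w1',(70.2,136.3)),('w2',(263.1,106.1))): print('riser',onplane(L[n][0],p,15).round(1))
for n,p in (('s1',(258.2,147.3)),('s1',(307.9,148.1)),('s1',(305,219.1)),('s2',(256,154.5)),('s2',(314.4,155.4)),('s2',(310.9,237.9)),('w4',(247.1,157.2)),('w4',(253.8,204.3)),('w4',(184.2,212.4))):
    print(n,onplane(L[n][0],p,40).round(1))
E
```

```text
w1 [501.5 207.6 148.6] [-7.6000e-03 -3.1408e+00  1.1000e-03]
w2 [523.9  51.  149.9] [1.2000e-03 3.1414e+00 8.0000e-04]
w3 [ 508.2 -108.7  149.7] [ 3.0000e-04 -3.1415e+00 -7.0000e-04]
w4 [ 508.1 -188.5  149.5] [ 1.1000e-03 -3.1411e+00 -9.0000e-04]
s1 [ 483.4 -262.8  149.7] [-2.0769 -2.357  -0.    ]
s2 [ 482.6 -263.2  109.4] [-2.0787e+00 -2.3524e+00  8.0000e-04]
p1 [498.4 207.5 140.8] [-6.2000e-02 -3.1388e+00  2.0000e-03]
w1 [214.8 200.3 472. ] [496.4 152.8   8. ]
w1 [283.  202.7 464.5] [498.8 212.8   8. ]
w1 [350.8 205.1 457.5] [501.2 272.7   8. ]
w2 [394.9 174.7 475. ] [496.4 152.7   8. ]
w2 [463.9 177.3 492.5] [498.7 212.6   8. ]
w2 [532.7 180.1 478. ] [501.1 272.8   8. ]
p1 [213.9 208.8 510.5] [496.9 153.    8. ]
p1 [281.6 215.2 896.5] [504.9 211.1   8. ]
p1 [353.  208.7 495.5] [501.4 272.9   8. ]
riser [440.2  40.4  15. ]
riser [439.9  39.9  15. ]
s1 [ 462.6 -210.4   40. ]
s1 [ 499.5 -206.3   40. ]
s1 [ 505.8 -262.    40. ]
s2 [ 462.8 -210.5   40. ]
s2 [ 499.5 -206.4   40. ]
s2 [ 505.9 -262.2   40. ]
w4 [ 460.9 -211.1   40. ]
w4 [ 497.9 -206.8   40. ]
w4 [ 504.6 -262.1   40. ]
```

Request:
{"method": "arm_command", "body": {"rows": [0,0,0,0,0.05,0.4,-1,0,0,0,0,0.05,0.8,-1,0,0,0,0,0.05,0.8,-1,0,0,0,0,0.05,0.8,-1,0,0,0,0,0.05,0.8,-1]}}

```text
t: 9.25
ee_pos: [500.4, 211.8, 79.3]
orientation: [0.065, 3.139, 0.001]
ft_force: [0.6, -0.4, -1.8]
width: 11.7
grasp_force: 30.0
```

```bash
python3 - <<'E'
from h import *
o,im=shot('wrist','p2')
print(o['ee_pos'],o['orientation'])
cv2.imwrite('pics/p2c.png',cv2.resize(im[150:320,180:380,::-1],None,fx=3.5,fy=3.5,interpolation=cv2.INTER_NEAREST))
E
```

```text
[500.4171908  211.7785727   79.30009616] [6.51193679e-02 3.13935889e+00 9.36705012e-04]
```

View pics/p2c.png

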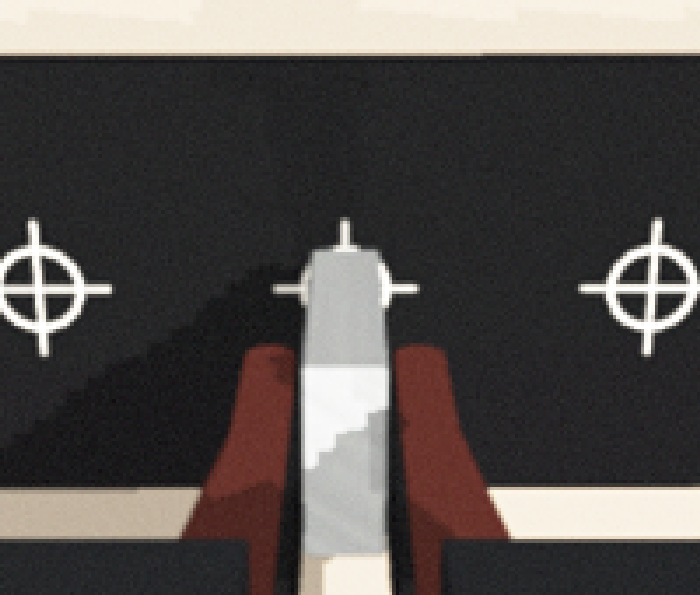

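In p2 the spacer's lower near edge is centred at about (278.9,221.5), and the middle mark's cross centre is at about (278.7,232.6).

```bash
python3 - <<'E'
from h import *
c,im,d=load('p2'); z=np.load('p2.npz'); a=yaw(dict(orientation=z['ori'])); y=np.array([np.cos(a),np.sin(a),0]); x=np.cross(y,[0,0,-1.])
zb=z['pos'][2]-52.2
for n,p,h in (('edge',(278.9,221.4),zb),('edgeL',(268.9,221.4),zb),('edgeR',(288.8,221.4),zb),('mark',(278.7,232.5),8)):
    w=onplane(c,p,h)-z['pos']; print(n,(w@x).round(2),(w@y).round(2))
b=blobs(im,(180,200,214,255)),blobs(im,(340,200,385,255))
for k in b:
    for q in k: print(np.round(q[:3],1),onplane(c,q[:2],8).round(1))
print(np.degrees(a))
E
```

```text
edge 16.01 1.26
edgeL 16.0 -4.92
edgeR 16.01 7.37
mark 1.31 1.2
[192.8 231.9 678. ] [496.3 154.3   8. ]
[365.3 231.7 759. ] [501.  272.3   8. ]
87.62340886344842
```

Request:
{"method": "arm_command", "body": {"rows": [0,0,0,0.004,0,0.15,-1,0,0,0,0.004,0,0.22,-1,0,0,0,0.004,0,0.232,-1,0,0,0,0.004,0,0.232,-1,0,0,0,0.004,0,0.232,-1]}}

```text
t: 9.8
ee_pos: [499.4, 212.3, 59.9]
orientation: [0.063, 3.141, 0.0]
ft_force: [-1.7, -0.6, 8.0]
width: 11.7
grasp_force: 30.0
```

Request:
{"method": "arm_command", "body": {"rows": [0,0,0,0,0,0.006,-1,0,0,0,0,0,0.006,-1,0,0,0,0,0,0.006,-1]}}

```text
t: 10.1
ee_pos: [499.4, 212.3, 59.9]
orientation: [0.063, 3.141, 0.0]
ft_force: [-2.7, -1.4, 12.7]
width: 11.9
grasp_force: 30.0
```

Request:
{"method": "arm_command", "body": {"rows": [0,0,0,0,0,0,-0.1,0,0,0,0,0,0,-0.1,0,0,0,0,0,0,-0.1,0,0,0,0,0,-0.3,-0.1,0,0,0,0,0,-1,-0.1]}}

```text
t: 10.6
ee_pos: [496.7, 211.2, 130.4]
orientation: [-0.064, -3.134, 0.005]
ft_force: [0.2, 0.4, 0.2]
width: 38.9
grasp_force: 0.0
```

Request:
{"method": "arm_command", "body": {"rows": [0,0,0,0,0,-0.25,0.4,0,0,0,0,0,-0.25,0.4,0,0,0,0,0,-0.25,0.4]}}

```text
t: 10.9
ee_pos: [499.1, 212.1, 152.7]
orientation: [0.064, 3.141, 0.0]
ft_force: [-0.5, -0.2, -0.5]
width: 59.5
grasp_force: 0.0
```

```bash
python3 - <<'E'
from h import *
o,im=shot('wrist','p3'); print(o['ee_pos'])
cv2.imwrite('pics/p3c.png',cv2.resize(im[150:320,180:380,::-1],None,fx=3.5,fy=3.5,interpolation=cv2.INTER_NEAREST))
E
```

```text
[499.05141709 212.10842483 152.68666164]
```

View pics/p3c.png

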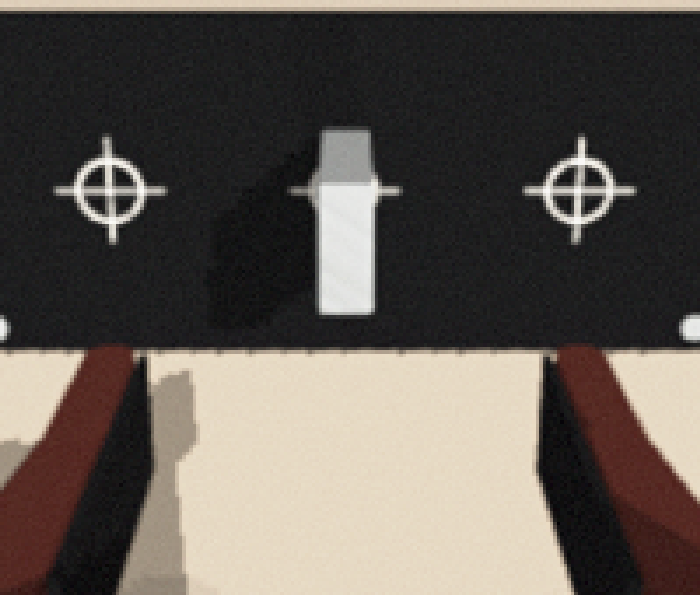

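Request:
{"method": "arm_command", "body": {"rows": [0,0,0,0.215,-0.729,0,0.4,0,0,0,0.215,-0.729,0,0.4]}}

```text
t: 11.15
ee_pos: [476.3, 151.9, 150.7]
orientation: [-0.064, -3.135, 0.004]
ft_force: [-0.3, 0.1, -0.5]
width: 61.5
grasp_force: 0.0
```

Request:
{"method": "arm_command", "body": {"rows": [0,0,0,0.215,-0.729,0,0.4,0,0,0,0.215,-0.729,0,0.4]}}

```text
t: 11.35
ee_pos: [457.1, 94.3, 151.2]
orientation: [-0.066, -3.136, 0.002]
ft_force: [-0.2, 0.9, -0.1]
width: 61.7
grasp_force: 0.0
```

Request:
{"method": "arm_command", "body": {"rows": [0,0,0,0.215,-0.729,0,0.4,0,0,0,0.215,-0.729,0,0.4,0,0,0,0.215,-0.729,0,0.4,0,0,0,0.215,-0.729,0,0.4]}}

```text
t: 11.75
ee_pos: [441.2, 40.0, 152.7]
orientation: [0.065, 3.141, 0.001]
ft_force: [0.3, 0.2, 0.3]
width: 61.8
grasp_force: 0.0
```

```bash
python3 - <<'E'
from h import *
o,im=shot('wrist','r1'); print(o['ee_pos'],np.degrees(yaw(o)))
c,im,d=load('r1')
for q in blobs(im,(200,60,400,340),lo=150,sat=30,amin=200): print(np.round(q[:3],1),onplane(c,q[:2],15).round(1))
for n in ('w2','w3'):
    c,im,d=load(n); hsv=cv2.cvtColor(im,cv2.COLOR_RGB2HSV)
E
```

```text
[441.23431969  39.99524898 152.73869063] 87.62238088386297
[277.3 205.2 981.5] [440.   40.1  15. ]
[303.5 109.3 457.5] [360.7  64.5  15. ]
```

View pics/r1.png

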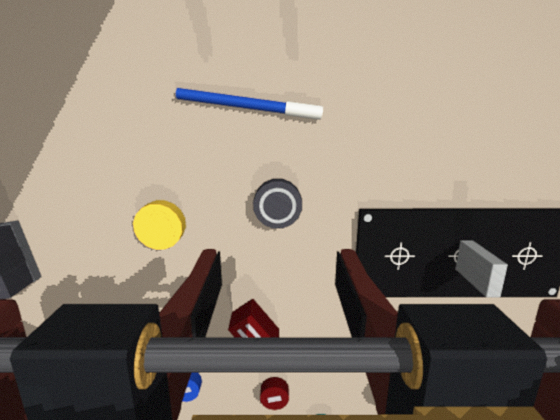

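p3 shows the spacer standing centred and square on the middle mark, with equal cross arms at its sides. r1 shows the riser ring at (277,205), almost exactly under the tool.

Request:
{"method": "arm_command", "body": {"rows": [0,0,0,0.003,-0.007,0.82,0.4,0,0,0,0.003,-0.007,0.82,0.4]}}

```text
t: 12.0
ee_pos: [439.7, 40.0, 85.0]
orientation: [-0.061, -3.139, 0.0]
ft_force: [0.2, 0.3, -0.1]
width: 61.5
grasp_force: 0.0
```

Request:
{"method": "arm_command", "body": {"rows": [0,0,0,0,0,0.5,0.4,0,0,0,0,0,0.75,0.4,0,0,0,0,0,0.82,0.4,0,0,0,0,0,0.82,0.4,0,0,0,0,0,0.82,0.4]}}

```text
t: 12.5
ee_pos: [441.1, 39.4, 22.4]
orientation: [0.062, 3.14, 0.0]
ft_force: [-0.1, -0.3, 0.2]
width: 61.7
grasp_force: 0.0
```

Request:
{"method": "arm_command", "body": {"rows": [0,0,0,0,0,0,0.1,0,0,0,0,0,0,-0.1,0,0,0,0,0,0,-0.3,0,0,0,0,0,0,-0.3,0,0,0,0,0,0,-0.3]}}

```text
t: 13.0
ee_pos: [440.9, 38.9, 22.6]
orientation: [0.064, 3.139, 0.0]
ft_force: [-1.0, 1.4, 7.2]
width: 43.4
grasp_force: 30.0
```

Request:
{"method": "arm_command", "body": {"rows": [0,0,0,0,0,0,-0.3,0,0,0,0,0,0,-0.3]}}

```text
t: 13.2
ee_pos: [440.9, 38.9, 22.5]
orientation: [0.064, 3.139, 0.0]
ft_force: [-1.0, 0.6, 7.2]
width: 43.3
grasp_force: 30.0
```

Request:
{"method": "arm_command", "body": {"rows": [0,0,0,0,0,-0.3,-0.3,0,0,0,0,0,-0.9,-0.3,0,0,0,0,0,-1,-0.3]}}

```text
t: 13.5
ee_pos: [442.4, 38.9, 105.3]
orientation: [0.064, 3.135, 0.001]
ft_force: [0.4, -0.2, -2.4]
width: 43.3
grasp_force: 30.0
```

Request:
{"method": "arm_command", "body": {"rows": [0,0,0,-0.161,0.735,-0.1,-0.3,0,0,0,-0.161,0.735,-0.1,-0.3]}}

```text
t: 13.7
ee_pos: [457.6, 99.4, 110.9]
orientation: [0.063, 3.137, 0.002]
ft_force: [0.8, 0.3, -1.8]
width: 43.6
grasp_force: 30.0
```

Request:
{"method": "arm_command", "body": {"rows": [0,0,0,-0.161,0.735,-0.1,-0.3,0,0,0,-0.161,0.735,-0.1,-0.3]}}

```text
t: 13.9
ee_pos: [472.4, 158.4, 118.1]
orientation: [0.06, 3.138, 0.002]
ft_force: [0.9, 0.1, -1.7]
width: 43.2
grasp_force: 30.0
```

Request:
{"method": "arm_command", "body": {"rows": [0,0,0,-0.161,0.735,0,-0.3,0,0,0,-0.161,0.735,0,-0.3]}}

```text
t: 14.1
ee_pos: [487.3, 216.6, 117.5]
orientation: [0.06, 3.139, 0.002]
ft_force: [0.7, 0.2, -2.0]
width: 43.2
grasp_force: 30.0
```

Request:
{"method": "arm_command", "body": {"rows": [0,0,0,-0.161,0.735,0,-0.3,0,0,0,-0.161,0.735,0,-0.3,0,0,0,-0.161,0.735,0,-0.3,0,0,0,-0.161,0.735,0,-0.3]}}

```text
t: 14.5
ee_pos: [500.2, 270.3, 116.9]
orientation: [-0.063, -3.139, 0.002]
ft_force: [-0.4, 0.2, -1.2]
width: 43.0
grasp_force: 30.0
```

```bash
python3 - <<'E'
from h import *
o,im=shot('wrist','r2'); print(o['ee_pos'],np.degrees(yaw(o)),plan((502.0,272.2,42.4),np.radians(87.7)))
c,im,d=load('r2')
for q in blobs(im,(130,150,400,360),lo=150,sat=40,amin=100): print(np.round(q[:3],1),onplane(c,q[:2],8).round(1),onplane(c,q[:2],o['ee_pos'][2]-7.4).round(1))
E
```

```text
[500.16721748 270.33303816 116.87236965] 87.6995781325369 (array([-0.0231,  0.029 ,  0.9327]), np.float64(-0.0003))
[136.  220.4 262.5] [498.7 158.    8. ] [465.5 204.9 109.5]
[138.8 275.5 217. ] [547.4 152.2   8. ] [494.5 201.4 109.5]
[ 193.3  230.2 1307. ] [508.7 202.6   8. ] [471.5 231.5 109.5]
[ 277.8  277.9 2779. ] [554.3 268.7   8. ] [498.7 271.  109.5]
[280.5 217.  532. ] [500.3 273.    8. ] [466.4 273.6 109.5]
[ 289.4  317.8 2718.5] [593.7 277.4   8. ] [522.2 276.1 109.5]
[  304.1   205.9 23870.5] [491.9 291.9   8. ] [461.4 284.8 109.5]
```

View pics/r2.png

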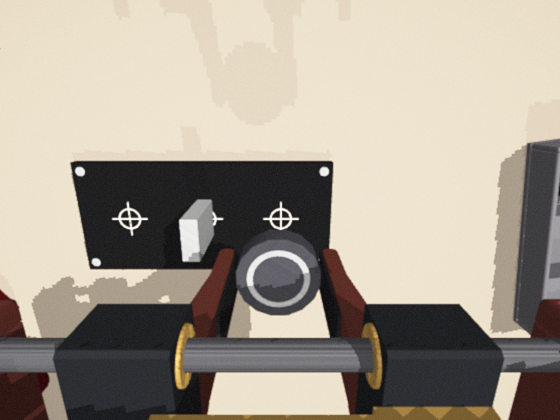

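In r2 the left mark is at (280,217) and the held riser ring at (278,278). A shift of about (+1.7,+2.0) mm puts the riser over the mark.

Request:
{"method": "arm_command", "body": {"rows": [0,0,0,-0.022,0.026,0.4,-0.3,0,0,0,-0.022,0.026,0.8,-0.3,0,0,0,-0.022,0.026,0.8,-0.3,0,0,0,-0.022,0.026,0.8,-0.3,0,0,0,-0.022,0.026,0.8,-0.3]}}

```text
t: 15.05
ee_pos: [503.9, 273.6, 55.1]
orientation: [0.065, 3.14, 0.001]
ft_force: [-0.0, -0.0, -2.0]
width: 43.0
grasp_force: 30.0
```

Request:
{"method": "arm_command", "body": {"rows": [0,0,0,0,0,0.2,-0.3,0,0,0,0,0,0.26,-0.3,0,0,0,0,0,0.26,-0.3,0,0,0,0,0,0.26,-0.3]}}

```text
t: 15.45
ee_pos: [503.1, 273.8, 32.8]
orientation: [-0.063, -3.141, 0.0]
ft_force: [0.7, -0.1, -1.2]
width: 43.5
grasp_force: 30.0
```

Request:
{"method": "arm_command", "body": {"rows": [0,0,0,0,0,0,-0.3,0,0,0,0,0,0,-0.3,0,0,0,0,0,0,-0.3]}}

```text
t: 15.75
ee_pos: [503.3, 273.9, 33.2]
orientation: [0.064, 3.141, 0.0]
ft_force: [0.0, 0.1, -2.0]
width: 43.3
grasp_force: 30.0
```

```bash
python3 - <<'E'
from h import *
o,im=shot('wrist','r3'); print(o['ee_pos'],np.degrees(yaw(o)))
cv2.imwrite('pics/r3c.png',cv2.resize(im[120:360,60:400,::-1],None,fx=2.3,fy=2.3,interpolation=cv2.INTER_NEAREST))
E
```

```text
[503.29057199 273.91053649  33.16220269] 87.6783442910249
```

View pics/r3c.png

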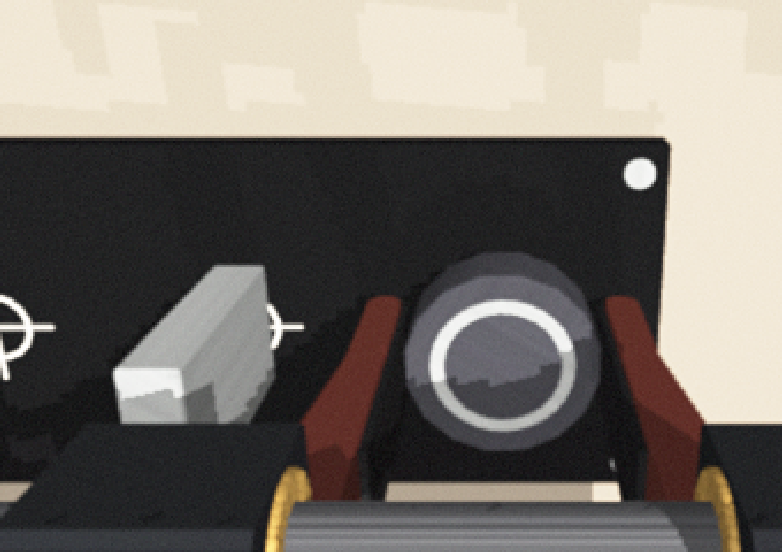

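```bash
python3 - <<'E'
from h import *
c,im,_=load('w1'); m=[onplane(c,b[:2],8)[:2] for b in blobs(im,(185,165,375,235))]
sc=[b for b in blobs(im,(165,145,410,260),lo=170,amin=30) if b[2]<150]
C=m[1]; ey=(m[2]-m[0])/np.linalg.norm(m[2]-m[0]); ex=np.array([ey[1],-ey[0]])
S=[onplane(c,b[:2],8)[:2]-C for b in sc]; print('screws plate', [(round(s@ex,1),round(s@ey,1)) for s in S])
k=max(blobs(im,(325,180,375,232)),key=lambda b:b[2])[3][:,0]; 
e=k[k[:,0].argmax()];e2=k[k[:,0].argmin()]; print('arm span',np.linalg.norm(onplane(c,e,8)-onplane(c,e2,8)))
c,im,_=load('r3')
s=[b for b in blobs(im,(320,180,348,210),lo=170,amin=30)]
arm=onplane(c,(191.7,262.2),8)
for b in s: print('screw',np.round(b[:3],1),onplane(c,b[:2],8).round(1))
print('arm end',arm.round(1))
hsv=cv2.cvtColor(im,cv2.COLOR_RGB2HSV); win=(240,245,320,315)
rb=max(blobs(im,win,lo=145,sat=25,amin=300),key=lambda b:b[2]); print('ring',np.round(rb[:3],1),cv2.fitEllipse(cv2.convexHull(rb[3])))
for h in (25.5,): print(onplane(c,rb[:2],h).round(1))
P=[onplane(c,b[:2],8)[:2] for b in s][0]; A=arm[:2]
v=P-A; print('dir ok?',v)
E
```

```text
screws plate [(np.float64(-37.9), np.float64(-93.2)), (np.float64(38.1), np.float64(-93.0)), (np.float64(38.1), np.float64(93.1)), (np.float64(-38.0), np.float64(93.0))]
arm span 27.486772312731937
screw [337.7 195.1 131. ] [464.7 307.1   8. ]
arm end [499.9 227.    8. ]
ring [ 277.8  277.9 2810. ] ((277.7947998046875, 277.9220275878906), (56.834144592285156, 63.521244049072266), 89.71951293945312)
[501.9 274.6  25.5]
dir ok? [-35.19937001  80.16163966]
```

r3 shows the riser just above the plate. Its ring at (278,278) is about 1.7 mm too far left and 0.5 mm too far out compared with the corner screw (337.7,195) and the middle mark's arm end.

Request:
{"method": "arm_command", "body": {"rows": [0,0,0,0.008,-0.021,0,-0.3,0,0,0,0.008,-0.021,0.028,-0.3,0,0,0,0.008,-0.021,0.03,-0.3,0,0,0,0.008,-0.021,0.03,-0.3,0,0,0,0.008,-0.021,0.03,-0.3]}}

```text
t: 16.3
ee_pos: [502.5, 272.1, 30.6]
orientation: [0.064, 3.141, -0.0]
ft_force: [0.3, -1.0, 1.4]
width: 43.1
grasp_force: 30.0
```

```bash
python3 - <<'E'
from h import *
o,im=shot('wrist','r4'); print(o['ee_pos'],o['ft_force'])
c,im,_=load('r4')
P=[onplane(c,b[:2],8)[:2] for b in blobs(im,(320,180,355,212),lo=170,amin=80)]
rb=max(blobs(im,(240,245,320,315),lo=145,sat=25,amin=300),key=lambda b:b[2]); r=onplane(c,rb[:2],23)
for p in P: print('mark by screw',(p+38*np.array([.999,-.04])-33*np.array([.04,.999])).round(1))
print('riser',r.round(1))
E
```

```text
[502.5190128  272.10364994  30.64612818] [ 0.27889668 -1.03394937  1.38109185]
mark by screw [501.3 272.6]
riser [501.1 272.7  23. ]
```

Request:
{"method": "arm_command", "body": {"rows": [0,0,0,0,0,0,0.3,0,0,0,0,0,0,0.3,0,0,0,0,0,0,0.3,0,0,0,0,0,-0.4,0.3,0,0,0,0,0,-1,0.3]}}

```text
t: 16.85
ee_pos: [500.6, 271.2, 108.9]
orientation: [-0.064, -3.136, 0.004]
ft_force: [1.2, 0.7, 0.4]
width: 57.1
grasp_force: 0.0
```

Request:
{"method": "arm_command", "body": {"rows": [0,0,0,-0.2325,-0.81,-0.5,0.3,0,0,0,-0.2325,-0.81,-0.5,0.3]}}

```text
t: 17.05
ee_pos: [519.6, 206.0, 153.2]
orientation: [0.062, 3.137, 0.002]
ft_force: [-0.5, -0.1, -0.5]
width: 57.2
grasp_force: 0.0
```

Request:
{"method": "arm_command", "body": {"rows": [0,0,0,-0.2325,-0.81,0,0.3,0,0,0,-0.2325,-0.81,0,0.3]}}

```text
t: 17.25
ee_pos: [535.2, 138.5, 151.5]
orientation: [0.066, 3.139, -0.0]
ft_force: [-0.1, -0.1, -0.4]
width: 57.1
grasp_force: 0.0
```

Request:
{"method": "arm_command", "body": {"rows": [0,0,0,-0.2325,-0.81,0,0.3,0,0,0,-0.2325,-0.81,0,0.3]}}

```text
t: 17.45
ee_pos: [551.0, 72.8, 150.8]
orientation: [0.066, 3.14, -0.001]
ft_force: [-0.1, 0.4, 0.4]
width: 57.0
grasp_force: 0.0
```

Request:
{"method": "arm_command", "body": {"rows": [0,0,0,-0.2325,-0.81,0,0.3,0,0,0,-0.2325,-0.81,0,0.3,0,0,0,-0.2325,-0.81,0,0.3,0,0,0,-0.2325,-0.81,0,0.3,0,0,0,-0.2325,-0.81,0,0.3]}}

```text
t: 17.95
ee_pos: [566.0, 11.0, 150.5]
orientation: [-0.063, -3.141, -0.0]
ft_force: [0.1, 0.1, -0.1]
width: 57.2
grasp_force: 0.0
```

```bash
python3 - <<'E'
from h import *
o,im=shot('wrist','q1'); print(o['ee_pos'],np.degrees(yaw(o)))
cv2.imwrite('pics/q1c.png',cv2.resize(im[120:400,150:420,::-1],None,fx=2.1,fy=2.1,interpolation=cv2.INTER_NEAREST))
E
```

```text
[565.96922873  11.03952587 150.47108894] 87.71735492542106
```

View pics/q1c.png

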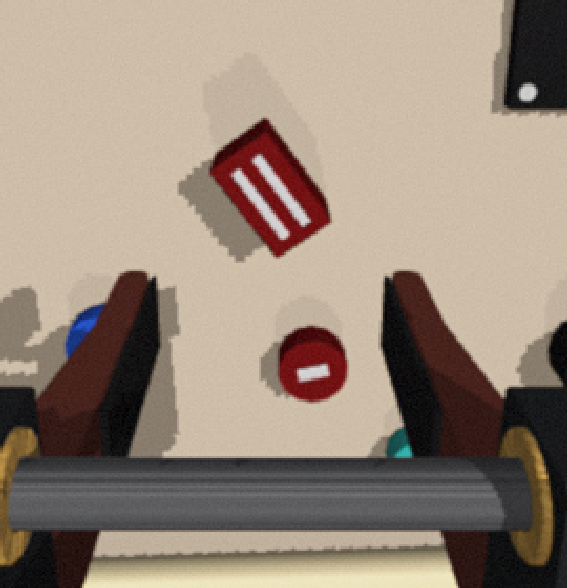

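q1 shows the rectangular mount's two strips at about (274,217) and (284,211), so its top centre is near (279,214). The round mount's top is at about (299,297), with its strip near (299,298).

```bash
python3 - <<'E'
from h import *
B=np.array([.98,-.68,0]) # hand-eye correction at yaw ~90
for n,w in (('q1',(245,180,312,245)),('w2',(215,235,250,275))):
    c,im,_=load(n)
    out=[]
    for b in blobs(im,w,lo=150,sat=80,amin=60):
        if b[2]>600: continue
        vx,vy,x0,y0=cv2.fitLine(b[3],cv2.DIST_L2,0,.01,.01).ravel()
        p=onplane(c,(x0-8*vx,y0-8*vy),30);q=onplane(c,(x0+8*vx,y0+8*vy),30)
        out.append(onplane(c,b[:2],30)); d=q-p
        print(n,np.round(b[:3],1),out[-1].round(1),np.degrees(np.arctan2(d[1],d[0]))%180)
    print('ctr',(np.mean(out,0)+B).round(1)); rays=[ray(c,b[:2]) for b in blobs(im,w,lo=150,sat=80,amin=60) if b[2]<600]
    globals()['R'+n]=rays
print('heights',[cross(a,b)[0].round(1) for a,b in zip(Rq1,Rw2)])
# top face of rect by brightness
c,im,_=load('q1'); hsv=cv2.cvtColor(im,cv2.COLOR_RGB2HSV)
top=lambda h:((((h[...,0]<12)|(h[...,0]>168))&(h[...,1]>120)&(h[...,2]>95))|((h[...,2]>150)&(h[...,1]<40)))
print(hsv[212,240:320,2].tolist()); print(hsv[297,270:330,2].tolist()); print(hsv[270:320,299,2].tolist())
E
```

```text
q1 [252.7 186.4 220. ] [543.1  -7.8  30. ] 124.08768879848554
q1 [273.4 216.7 208.5] [569.5   7.8  30. ] 33.94322503883107
q1 [283.3 210.1 214.5] [564.1  16.2  30. ] 33.92795905845605
ctr [559.9   4.7  30. ]
w2 [224.5 259.  139. ] [565.8   5.5  30. ] 33.5063355014539
w2 [234.2 253.6 146.5] [560.7  14.1  30. ] 33.79808659443959
ctr [564.2   9.1  30. ]
heights [array([531.6,   7.3,  94.2]), array([589.5,   5.7, -31.7])]
[139, 140, 137, 137, 138, 140, 139, 139, 139, 139, 138, 133, 141, 137, 139, 139, 126, 107, 97, 110, 113, 115, 113, 115, 108, 114, 131, 173, 208, 208, 212, 213, 201, 168, 123, 110, 115, 114, 115, 110, 114, 134, 174, 202, 213, 211, 214, 201, 166, 120, 113, 114, 115, 111, 118, 117, 117, 112, 93, 74, 67, 66, 70, 118, 182, 206, 206, 204, 206, 205, 208, 208, 207, 206, 206, 206, 205, 205, 205, 208]
[205, 207, 203, 175, 138, 133, 132, 136, 140, 139, 139, 124, 106, 106, 111, 118, 112, 117, 114, 112, 124, 182, 213, 216, 213, 211, 211, 208, 210, 208, 210, 213, 207, 209, 213, 204, 165, 118, 112, 111, 114, 113, 116, 115, 134, 182, 205, 206, 208, 206, 206, 206, 204, 206, 205, 204, 204, 202, 204, 205]
[190, 192, 191, 194, 174, 114, 68, 64, 66, 72, 70, 78, 99, 117, 115, 118, 115, 112, 119, 113, 113, 114, 114, 126, 173, 214, 213, 208, 209, 193, 152, 116, 113, 111, 116, 115, 112, 118, 110, 117, 131, 176, 207, 202, 207, 203, 207, 204, 204, 209]
```

```bash
python3 - <<'E'
from h import *
B=np.array([.98,-.68,0])
c,im,_=load('q1');c2,im2,_=load('w2')
b1=[b for b in blobs(im,(258,190,312,245),lo=150,sat=80,amin=60) if b[2]<600]
b2=[b for b in blobs(im2,(212,230,260,284),lo=150,sat=80,amin=60) if b[2]<600]
print([np.round(b[:3],1).tolist() for b in b2],[cross(ray(c,a[:2]),ray(c2,b[:2]))[0].round(1) for a,b in zip(b1,b2)])
print('rect',(np.mean([onplane(c,b[:2],30) for b in b1],0)+B).round(1))
print('round',(onplane(c,(298,296.4),15)+B).round(1))
o=ctrl.get_obs();print(o['ee_pos'])
E
```

```text
[[224.3, 258.9, 141.5], [234.2, 253.6, 146.5], [253.0, 279.3, 99.0], [253.2, 237.8, 203.5]] [array([568.8,   6.3,  27. ]), array([563.6,  14.9,  26.9])]
rect [567.8  11.4  30. ]
round [656.   26.6  15. ]
[565.94193113  11.22941358 150.48358244]
```

Request:
{"method": "arm_command", "body": {"rows": [0,0,-0.2012,-0.023,0.005,0,0.3,0,0,-0.2012,-0.023,0.005,0.2,0.3,0,0,-0.2012,-0.023,0.005,0.5,0.3,0,0,-0.2012,-0.023,0.005,0.8,0.3,0,0,-0.2012,-0.023,0.005,0.8,0.3]}}

```text
t: 18.5
ee_pos: [565.8, 11.7, 83.7]
orientation: [0.924, -2.998, -0.002]
ft_force: [1.0, -0.4, -0.1]
width: 56.9
grasp_force: 0.0
```

Request:
{"method": "arm_command", "body": {"rows": [0,0,0,0,0,0,0.3,0,0,0,0,0,0.4,0.3,0,0,0,0,0,0.769,0.3,0,0,0,0,0,0.769,0.3,0,0,0,0,0,0.769,0.3]}}

```text
t: 19.0
ee_pos: [568.2, 11.0, 25.5]
orientation: [0.916, -3.005, -0.0]
ft_force: [-0.9, -0.7, 0.1]
width: 57.3
grasp_force: 0.0
```

Request:
{"method": "arm_command", "body": {"rows": [0,0,0,0,0,0,0,0,0,0,0,0,0,-0.3,0,0,0,0,0,0,-0.6,0,0,0,0,0,0,-0.6,0,0,0,0,0,0,-0.6]}}

```text
t: 19.5
ee_pos: [568.6, 10.5, 25.8]
orientation: [-0.915, 3.004, -0.0]
ft_force: [-0.7, 0.3, 6.2]
width: 28.0
grasp_force: 30.0
```

Request:
{"method": "arm_command", "body": {"rows": [0,0,0,0,0,0,-0.6,0,0,0,0,0,0,-0.6,0,0,0,0,0,0,-0.6]}}

```text
t: 19.8
ee_pos: [568.5, 10.5, 25.7]
orientation: [-0.915, 3.005, -0.0]
ft_force: [-0.9, 0.6, 6.9]
width: 28.1
grasp_force: 30.0
```

Request:
{"method": "arm_command", "body": {"rows": [0,0,0,0,0,-0.3,-0.6,0,0,0,0,0,-0.9,-0.6,0,0,0,0,0,-1,-0.6]}}

```text
t: 20.1
ee_pos: [570.7, 10.4, 109.1]
orientation: [-0.914, 2.999, -0.003]
ft_force: [0.6, 0.1, -1.0]
width: 28.0
grasp_force: 30.0
```

Request:
{"method": "arm_command", "body": {"rows": [0,0,0.2012,-0.13,0.98,0,-0.6,0,0,0.2012,-0.13,0.98,0,-0.6,0,0,0.2012,-0.13,0.98,0,-0.6,0,0,0.2012,-0.13,0.98,0,-0.6,0,0,0.2012,-0.13,0.98,0,-0.6]}}

```text
t: 20.6
ee_pos: [532.6, 81.7, 104.6]
orientation: [-0.07, -3.14, 0.0]
ft_force: [-0.2, 0.0, -1.8]
width: 27.9
grasp_force: 30.0
```

Request:
{"method": "arm_command", "body": {"rows": [0,0,0,0.483,0.866,0,-0.6,0,0,0,0.483,0.866,0,-0.6,0,0,0,0.483,0.866,0,-0.6,0,0,0,0.483,0.866,0,-0.6,0,0,0,0.483,0.866,0,-0.6]}}

```text
t: 21.1
ee_pos: [497.6, 151.6, 104.9]
orientation: [0.064, 3.141, -0.0]
ft_force: [0.3, -0.5, 0.0]
width: 27.9
grasp_force: 30.0
```

Request:
{"method": "arm_command", "body": {"rows": [0,0,0,0,0,0,-0.6,0,0,0,0,0,0,-0.6]}}

```text
t: 21.3
ee_pos: [497.7, 151.4, 105.0]
orientation: [0.066, 3.141, -0.0]
ft_force: [0.2, -1.5, -1.5]
width: 27.8
grasp_force: 30.0
```

```bash
python3 - <<'E'
from h import *
o,im=shot('wrist','t1'); print(o['ee_pos'],np.degrees(yaw(o)),o['width'],plan((497.6,152.2,38),np.radians(87.7)))
cv2.imwrite('pics/t1c.png',cv2.resize(im[120:400,130:430,::-1],None,fx=2.1,fy=2.1,interpolation=cv2.INTER_NEAREST))
E
```

```text
[497.65658699 151.43147764 104.99901721] 87.60311340118939 27.80208837302974 (array([1.000e-04, 8.500e-03, 8.374e-01]), np.float64(-0.0005))
```

View pics/t1c.png

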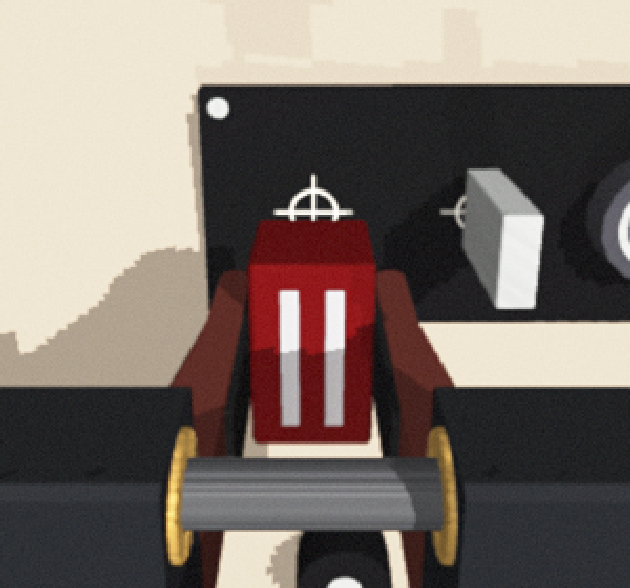

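t1 shows the mount held square above the right mark, whose ring is at about (279,221), with the strips parallel to the plate's short edges.

Request:
{"method": "arm_command", "body": {"rows": [0,0,0,0,0.0085,0.4,-0.6,0,0,0,0,0.0085,0.85,-0.6,0,0,0,0,0.0085,0.85,-0.6,0,0,0,0,0.0085,0.85,-0.6,0,0,0,0,0.0085,0.85,-0.6]}}

```text
t: 21.85
ee_pos: [497.7, 152.7, 37.8]
orientation: [0.064, 3.14, 0.0]
ft_force: [0.7, 0.0, -0.1]
width: 27.7
grasp_force: 30.0
```

```bash
python3 - <<'E'
from h import *
o,im=shot('wrist','t2'); print(o['ee_pos'],np.degrees(yaw(o)),o['ft_force'])
c,im,_=load('t2'); h=o['ee_pos'][2]-25.7
for b in blobs(im,(180,160,380,345),lo=110,sat=60,amin=60):
    if b[2]<1500: print(np.round(b[:3],1),'z8',onplane(c,b[:2],8).round(1),'top',onplane(c,b[:2],h+30).round(1))
cv2.imwrite('pics/t2c.png',cv2.resize(im[120:400,130:430,::-1],None,fx=2.1,fy=2.1,interpolation=cv2.INTER_NEAREST))
E
```

```text
[497.70322596 152.7145947   37.76158566] 87.65964442251085 [ 0.67492005  0.03490069 -0.14552134]
[214.5 194.2 139. ] z8 [457.2 121.2   8. ] top [448.7 128.2  42.1]
[267.1 292.5 502.5] z8 [517.7 146.2   8. ] top [497.2 148.3  42.1]
[278.1 331.6 711.5] z8 [545.  151.6   8. ] top [519.1 152.6  42.1]
[288.9 292.4 498. ] z8 [518.2 159.    8. ] top [497.6 158.6  42.1]
[371.9 260.8 665. ] z8 [499.7 206.7   8. ] top [482.8 196.8  42.1]
```

View pics/t2c.png

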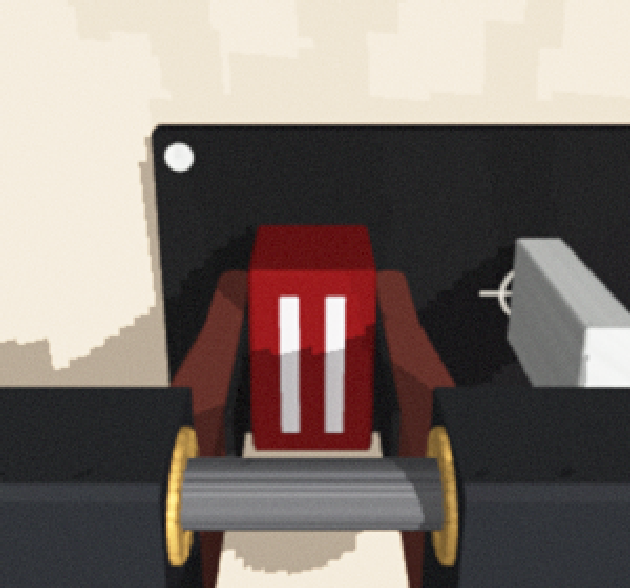

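The mount is about 4 mm above the plate in t2, with its strip centre at (278,292) and the corner screw at (214.5,194). It is within a millimetre, slightly far out and to the left. I've now viewed 16 pictures, which is over the limit of 14, so I'll view no more and check by numbers only.

Request:
{"method": "arm_command", "body": {"rows": [0,0,0,0.005,-0.0075,0,-0.6,0,0,0,0.005,-0.0075,0.048,-0.6,0,0,0,0.005,-0.0075,0.05,-0.6,0,0,0,0.005,-0.0075,0.05,-0.6,0,0,0,0.005,-0.0075,0.05,-0.6]}}

```text
t: 22.4
ee_pos: [496.9, 152.3, 33.1]
orientation: [-0.064, -3.141, 0.0]
ft_force: [-0.4, 0.2, -0.7]
width: 27.6
grasp_force: 30.0
```

```bash
python3 - <<'E'
from h import *
o,im=shot('wrist','t3'); print(o['ee_pos'],o['ft_force'])
c,im,_=load('t3')
for b in blobs(im,(180,160,310,345),lo=110,sat=60,amin=60):
    if b[2]<1500: print(np.round(b[:3],1),'z8',onplane(c,b[:2],8).round(1),'top',onplane(c,b[:2],38).round(1))
E
```

```text
[496.85507728 152.26386183  33.05719874] [-0.4442274   0.21015209 -0.7186371 ]
[214.  197.8 146. ] z8 [457.1 121.3   8. ] top [449.2 127.5  38. ]
[267.1 292.5 503. ] z8 [514.1 146.1   8. ] top [496.  147.9  38. ]
[277.2 334.5 318. ] z8 [542.7 150.7   8. ] top [519.5 151.7  38. ]
[288.9 292.4 498. ] z8 [514.5 158.5   8. ] top [496.3 158.1  38. ]
```

Request:
{"method": "arm_command", "body": {"rows": [0,0,0,0,0,0.006,-0.6,0,0,0,0,0,0.006,-0.6,0,0,0,0,0,0.006,0.1,0,0,0,0,0,0.006,0.1,0,0,0,0,0,0.006,0.1]}}

```text
t: 22.95
ee_pos: [497.0, 152.3, 32.6]
orientation: [0.064, 3.141, 0.0]
ft_force: [-0.1, 0.1, 0.9]
width: 47.3
grasp_force: 0.0
```

Request:
{"method": "arm_command", "body": {"rows": [0,0,0,0,0,-0.2,0.1,0,0,0,0,0,-0.7,0.1,0,0,0,0,0,-1,0.1,0,0,0,0,0,-1,0.1]}}

```text
t: 23.35
ee_pos: [499.0, 152.8, 115.6]
orientation: [0.064, 3.135, 0.003]
ft_force: [-0.1, -0.3, -0.7]
width: 48.1
grasp_force: 0.0
```

Request:
{"method": "arm_command", "body": {"rows": [0,0,0,0,0,-0.45,0.1,0,0,0,0,0,-0.45,0.1,0,0,0,0,0,-0.45,0.1,0,0,0,0,0,-0.45,0.1]}}

```text
t: 23.75
ee_pos: [496.0, 152.0, 147.3]
orientation: [-0.064, -3.139, 0.001]
ft_force: [-0.3, -0.2, -0.0]
width: 48.3
grasp_force: 0.0
```

```bash
python3 - <<'E'
from h import *
o,im=shot('wrist','t4'); print(o['ee_pos'])
c,im,_=load('t4')
for b in blobs(im,(150,120,420,330),lo=110,sat=60,amin=60):
    if b[2]<5000: print(np.round(b[:3],1),'z8',onplane(c,b[:2],8).round(1),'23',onplane(c,b[:2],23).round(1),'38',onplane(c,b[:2],38).round(1), np.round(cv2.minAreaRect(b[3])[2],1))
E
```

```text
[496.02275746 151.99534247 147.26675186]
[272.3 217.9 184.5] z8 [506.8 147.2   8. ] 23 [501.8 147.7  23. ] 38 [496.8 148.2  38. ] 90.0
[285.  217.1 159.5] z8 [506.5 158.5   8. ] 23 [501.5 158.4  23. ] 38 [496.5 158.3  38. ] 90.0
[336.8 206.3  62. ] z8 [498.4 204.4   8. ] 23 [493.8 201.9  23. ] 38 [489.2 199.3  38. ] 9.5
[ 356.5  216.  1029.5] z8 [508.1 222.1   8. ] 23 [503.  218.6  23. ] 38 [497.9 215.   38. ] 80.2
[ 387.1  276.1 3148. ] z8 [569.  252.7   8. ] 23 [560.7 247.6  23. ] 38 [552.3 242.4  38. ] 90.0
[411.7 213.1 487.5] z8 [507.3 270.9   8. ] 23 [502.2 264.8  23. ] 38 [497.2 258.7  38. ] 90.0
```

Request:
{"method": "arm_command", "body": {"rows": [0,0,0,-0.683,-0.497,0,0.1,0,0,0,-0.683,-0.497,0,0.1]}}

```text
t: 24.0
ee_pos: [551.8, 109.0, 147.7]
orientation: [0.064, 3.14, -0.001]
ft_force: [0.0, 0.4, -0.2]
width: 48.4
grasp_force: 0.0
```

Request:
{"method": "arm_command", "body": {"rows": [0,0,0,-0.683,-0.497,0,0.1,0,0,0,-0.683,-0.497,0,0.1]}}

```text
t: 24.2
ee_pos: [605.3, 66.2, 147.7]
orientation: [0.066, 3.14, -0.0]
ft_force: [-0.1, 1.0, 0.2]
width: 48.4
grasp_force: 0.0
```

Request:
{"method": "arm_command", "body": {"rows": [0,0,0,-0.683,-0.497,0,0.1,0,0,0,-0.683,-0.497,0,0.1,0,0,0,-0.683,-0.497,0,0.1,0,0,0,-0.683,-0.497,0,0.1,0,0,0,-0.683,-0.497,0,0.1]}}

```text
t: 24.7
ee_pos: [654.3, 27.2, 147.8]
orientation: [-0.063, -3.139, -0.0]
ft_force: [-0.7, 0.2, -0.4]
width: 48.1
grasp_force: 0.0
```

```bash
python3 - <<'E'
from h import *
o,im=shot('wrist','u1'); print(o['ee_pos'],np.degrees(yaw(o)))
c,im,_=load('u1')
top=lambda h:((((h[...,0]<12)|(h[...,0]>168))&(h[...,1]>120)&(h[...,2]>60)))
for b in blobs(im,(215,120,345,300),inv=top,amin=200): print('all red',np.round(b[:3],1),cv2.boundingRect(b[3]))
for b in blobs(im,(215,120,345,300),lo=150,sat=40,amin=30): print('strip',np.round(b[:3],1),onplane(c,b[:2],15).round(1))
hsv=cv2.cvtColor(im,cv2.COLOR_RGB2HSV)
b=max(blobs(im,(215,120,345,300),inv=top,amin=200),key=lambda b:b[2]); u,v=int(b[0]),int(b[1])
print(u,v,hsv[v-25:v+25,u,2].tolist()); print(hsv[v+5,u-25:u+25,2].tolist())
E
```

```text
[654.32097865  27.1954183  147.82962475] 87.70022206352786
all red [219.6 263.5 278. ] (215, 249, 13, 41)
all red [ 277.8  208.  1010.5] (260, 189, 36, 38)
all red [338.2 265.5 361.5] (329, 249, 16, 44)
strip [277.7 209.8  95. ] [655.8  27.6  15. ]
277 207 [174, 179, 179, 179, 178, 174, 134, 66, 61, 65, 88, 106, 105, 102, 107, 105, 106, 105, 102, 106, 101, 101, 100, 102, 128, 177, 195, 193, 194, 190, 191, 168, 111, 99, 102, 104, 99, 102, 97, 101, 99, 99, 101, 101, 128, 165, 189, 191, 187, 189]
[125, 117, 123, 124, 121, 121, 120, 117, 102, 101, 102, 102, 101, 102, 100, 101, 103, 112, 162, 191, 192, 195, 193, 190, 191, 191, 195, 184, 178, 176, 169, 160, 141, 134, 119, 100, 101, 101, 102, 102, 102, 103, 101, 120, 162, 186, 189, 190, 190, 188]
```

Request:
{"method": "arm_command", "body": {"rows": [0,0,0,-0.0265,-0.004,0.5,0.1,0,0,0,-0.0265,-0.004,0.8,0.1,0,0,0,-0.0265,-0.004,0.8,0.1]}}

```text
t: 25.05
ee_pos: [654.6, 26.8, 81.3]
orientation: [-0.062, -3.134, 0.0]
ft_force: [-0.6, -0.7, -0.1]
width: 48.4
grasp_force: 0.0
```

Request:
{"method": "arm_command", "body": {"rows": [0,0,0,0,0,0.4,0.1,0,0,0,0,0,0.7,0.1,0,0,0,0,0,0.7725,0.1,0,0,0,0,0,0.7725,0.1,0,0,0,0,0,0.7725,0.1]}}

```text
t: 25.55
ee_pos: [658.9, 26.3, 24.4]
orientation: [0.063, 3.139, 0.0]
ft_force: [-0.1, 0.1, 0.7]
width: 48.7
grasp_force: 0.0
```

Request:
{"method": "arm_command", "body": {"rows": [0,0,0,0,0,0,-0.1,0,0,0,0,0,0,-0.3,0,0,0,0,0,0,-0.5,0,0,0,0,0,0,-0.5,0,0,0,0,0,0,-0.5]}}

```text
t: 26.05
ee_pos: [658.6, 26.0, 23.9]
orientation: [0.064, 3.139, 0.0]
ft_force: [-1.5, 0.3, 6.0]
width: 31.0
grasp_force: 30.0
```

Request:
{"method": "arm_command", "body": {"rows": [0,0,0,0,0,0,-0.5,0,0,0,0,0,0,-0.5,0,0,0,0,0,0,-0.5]}}

```text
t: 26.35
ee_pos: [658.6, 26.0, 23.8]
orientation: [0.064, 3.14, 0.0]
ft_force: [0.2, -0.1, 7.1]
width: 31.1
grasp_force: 30.0
```

Request:
{"method": "arm_command", "body": {"rows": [0,0,0,0,0,-0.3,-0.5,0,0,0,0,0,-0.9,-0.5,0,0,0,0,0,-1,-0.5]}}

```text
t: 26.65
ee_pos: [660.9, 26.0, 107.7]
orientation: [0.064, 3.134, 0.0]
ft_force: [0.0, 0.5, -0.0]
width: 31.1
grasp_force: 30.0
```

Request:
{"method": "arm_command", "body": {"rows": [0,0,0,0.519,0.75,0,-0.5,0,0,0,0.519,0.75,0,-0.5]}}

```text
t: 26.85
ee_pos: [617.4, 88.9, 103.1]
orientation: [-0.065, -3.141, -0.001]
ft_force: [0.1, 0.4, -0.6]
width: 31.2
grasp_force: 30.0
```

Request:
{"method": "arm_command", "body": {"rows": [0,0,0,0.519,0.75,0,-0.5,0,0,0,0.519,0.75,0,-0.5]}}

```text
t: 27.05
ee_pos: [577.5, 151.3, 102.4]
orientation: [-0.062, -3.139, -0.0]
ft_force: [-0.1, 0.7, -0.5]
width: 31.0
grasp_force: 30.0
```

Request:
{"method": "arm_command", "body": {"rows": [0,0,0,0.519,0.75,0,-0.5,0,0,0,0.519,0.75,0,-0.5]}}

```text
t: 27.25
ee_pos: [538.5, 213.0, 102.4]
orientation: [-0.062, -3.14, 0.0]
ft_force: [0.0, -0.7, -0.1]
width: 30.8
grasp_force: 30.0
```

Request:
{"method": "arm_command", "body": {"rows": [0,0,0,0.519,0.75,0,-0.5,0,0,0,0.519,0.75,0,-0.5,0,0,0,0.519,0.75,0,-0.5,0,0,0,0.519,0.75,0,-0.5,0,0,0,0.519,0.75,0,-0.5]}}

```text
t: 27.75
ee_pos: [502.3, 271.8, 102.7]
orientation: [0.065, 3.141, -0.0]
ft_force: [0.5, 0.3, -0.3]
width: 30.8
grasp_force: 30.0
```

Request:
{"method": "arm_command", "body": {"rows": [0,0,0,0,0,0,-0.5,0,0,0,0,0,0,-0.5,0,0,0,0,0,0,-0.5]}}

```text
t: 28.05
ee_pos: [502.1, 271.9, 102.7]
orientation: [0.065, 3.141, -0.0]
ft_force: [0.0, 0.0, -0.3]
width: 31.1
grasp_force: 30.0
```

```bash
python3 - <<'E'
from h import *
o,im=shot('wrist','v1'); print(o['ee_pos'],np.degrees(yaw(o)))
c,im,_=load('v1'); z=o['ee_pos'][2]
for b in blobs(im,(180,150,380,345),lo=150,sat=40,amin=30):
    if b[2]<5000: print('br',np.round(b[:3],1),cv2.boundingRect(b[3]),'8',onplane(c,b[:2],8).round(1),'riser',onplane(c,b[:2],23).round(1),'held',onplane(c,b[:2],z-8.8).round(1))
hsv=cv2.cvtColor(im,cv2.COLOR_RGB2HSV)
for u in (272,278,284): print(u,hsv[235:325,u,2].tolist())
for v in (270,285): print(v,hsv[v,235:320,2].tolist())
E
```

```text
[502.10881782 271.92253559 102.71566941] 87.61236360242813
br [ 189.5  232.9 1107. ] (180, 203, 25, 66) 8 [507.4 205.1   8. ] riser [501.8 209.6  23. ] held [475.2 230.8  93.9]
br [209.5 222.   96. ] (205, 215, 13, 15) 8 [499.3 221.2   8. ] riser [494.2 224.6  23. ] held [470.  241.   93.9]
br [277.9 273.6 289.5] (264, 266, 29, 16) 8 [544.6 270.9   8. ] riser [536.6 271.2  23. ] held [498.9 272.7  93.9]
br [ 278.2  225.5 1228.5] (256, 208, 46, 33) 8 [504.3 272.7   8. ] riser [498.8 272.9  23. ] held [473.2 273.9  93.9]
br [ 284.7  313.4 2305.5] (257, 287, 57, 49) 8 [581.3 274.9   8. ] riser [571. 275.  23.] held [522.3 275.3  93.9]
br [323.8 171.7  71. ] (319, 167, 11, 10) 8 [464.5 307.1   8. ] riser [461.6 305.2  23. ] held [447.8 295.9  93.9]
272 [86, 80, 83, 87, 82, 79, 87, 86, 92, 85, 105, 132, 150, 144, 144, 146, 142, 145, 141, 142, 143, 139, 145, 137, 145, 142, 145, 142, 141, 143, 144, 143, 139, 145, 183, 232, 242, 241, 241, 240, 239, 239, 239, 239, 240, 232, 178, 147, 146, 129, 94, 94, 93, 97, 95, 96, 96, 95, 93, 93, 93, 91, 88, 96, 173, 235, 237, 238, 237, 236, 236, 237, 236,
[... 1002 characters left out ...]
, 142, 145, 145, 142, 144, 143, 144, 141, 145, 145, 143, 143, 146, 143, 142, 148, 161, 173, 182, 197, 208, 217, 227, 232, 241, 243, 242, 242, 241, 243, 241, 241, 240, 242, 242, 240, 240, 240, 241, 240, 242, 241, 224, 158, 143, 143, 123, 101, 97, 96, 93, 97, 96, 95, 90, 85, 88, 78, 83, 69, 43, 22, 19, 27, 26, 36, 58, 65, 73, 87, 93]
285 [92, 95, 84, 63, 41, 30, 28, 21, 28, 29, 25, 20, 19, 25, 92, 144, 152, 133, 129, 108, 100, 94, 93, 97, 117, 145, 143, 146, 143, 146, 145, 134, 133, 126, 128, 115, 96, 94, 94, 97, 93, 94, 93, 89, 93, 94, 93, 95, 96, 94, 90, 95, 92, 90, 95, 94, 94, 91, 97, 95, 98, 92, 97, 94, 93, 95, 93, 95, 94, 124, 186, 197, 127, 35, 17, 20, 17, 15, 20, 18, 32, 29, 39, 56, 82]
```

Request:
{"method": "arm_command", "body": {"rows": [0,0,0,-0.033,0,0.3,-0.5,0,0,0,-0.033,0,0.6,-0.5,0,0,0,-0.033,0,0.65,-0.5,0,0,0,-0.033,0,0.65,-0.5,0,0,0,-0.033,0,0.65,-0.5]}}

```text
t: 28.6
ee_pos: [504.8, 272.6, 51.5]
orientation: [0.064, 3.14, 0.001]
ft_force: [-0.2, -0.2, 0.1]
width: 31.1
grasp_force: 30.0
```

Request:
{"method": "arm_command", "body": {"rows": [0,0,0,0,0,0,-0.5,0,0,0,0,0,0,-0.5,0,0,0,0,0,0,-0.5]}}

```text
t: 28.9
ee_pos: [504.7, 272.7, 51.4]
orientation: [0.064, 3.14, 0.001]
ft_force: [0.1, -0.3, -0.5]
width: 31.1
grasp_force: 30.0
```

```bash
python3 - <<'E'
from h import *
o,im=shot('wrist','v2'); print(o['ee_pos'],o['ft_force'])
c,im,_=load('v2'); z=o['ee_pos'][2]
P=[b for b in blobs(im,(310,165,350,215),lo=150,sat=40,amin=60)]
for b in P:
    p=onplane(c,b[:2],8)[:2]; print('screw',np.round(b[:3],1),'mark',(p+38*np.array([.999,-.04])-33*np.array([.04,.999])).round(1))
hsv=cv2.cvtColor(im,cv2.COLOR_RGB2HSV); g=hsv[...,2]
print(g[225:310,278].tolist(),hsv[225:310,278,1].tolist()); print(g[262,225:330].tolist())
for v in (244.3,299.8): print(onplane(c,(278,v),z-8.8).round(1))
E
```

```text
[504.68179202 272.66209561  51.41856443] [ 0.13629428 -0.26840645 -0.48020624]
screw [334.3 184.2 115.5] mark [501.2 272.6]
screw [ 335.   182.5 1101. ] mark [500.2 273. ]
[107, 108, 107, 102, 104, 125, 197, 240, 225, 166, 95, 87, 97, 102, 97, 96, 95, 100, 98, 120, 151, 158, 154, 153, 154, 155, 157, 158, 158, 155, 154, 154, 156, 154, 153, 152, 149, 154, 152, 150, 154, 152, 157, 207, 247, 247, 247, 246, 245, 243, 244, 244, 245, 248, 233, 143, 102, 100, 103, 101, 101, 98, 102, 103, 103, 103, 99, 101, 101, 102, 105, 101, 103, 105, 99, 84, 34, 25, 29, 29, 29, 25, 23, 32, 93] [21, 24, 14, 15, 22, 14, 4, 3, 7, 46, 177, 249, 208, 198, 205, 213, 209, 204, 221, 210, 213, 211, 212, 213, 214, 214, 210, 211, 207, 207, 209, 210, 208, 209, 210, 213, 217, 214, 218, 221, 214, 223, 167, 38, 2, 1, 2, 2, 2, 1, 1, 2, 1, 1, 13, 125, 213, 224, 215, 215, 204, 208, 208, 208, 203, 203, 211, 215, 212, 208, 209, 212, 208, 204, 216, 182, 98, 10, 35, 18, 44, 20, 33, 8, 52]
[24, 25, 62, 95, 97, 98, 102, 103, 98, 101, 102, 99, 99, 101, 97, 99, 101, 92, 80, 51, 28, 27, 30, 37, 72, 113, 146, 150, 156, 150, 151, 152, 156, 155, 151, 154, 153, 152, 155, 152, 155, 157, 154, 153, 154, 153, 152, 155, 150, 153, 155, 152, 153, 154, 155, 155, 152, 154, 153, 152, 152, 157, 154, 153, 153, 156, 154, 156, 157, 159, 153, 154, 158, 156, 155, 154, 155, 147, 131, 128, 124, 95, 61, 44, 24, 27, 35, 34, 65, 91, 99, 102, 99, 96, 103, 103, 100, 100, 101, 95, 99, 98, 99, 94, 65]
[485.5 274.1  42.6]
[516.6 272.9  42.6]
```

Request:
{"method": "arm_command", "body": {"rows": [0,0,0,0,-0.01,0,-0.5,0,0,0,0,-0.01,0.045,-0.5,0,0,0,0,-0.01,0.055,-0.5,0,0,0,0,-0.01,0.055,-0.5,0,0,0,0,-0.01,0.055,-0.5]}}

```text
t: 29.45
ee_pos: [504.5, 271.7, 46.8]
orientation: [0.064, 3.141, 0.0]
ft_force: [-1.5, -0.6, 7.5]
width: 31.5
grasp_force: 30.0
```

```bash
python3 - <<'E'
from h import *
o,im=shot('wrist','v3'); print(o['ee_pos'],o['ft_force'])
c,im,_=load('v3'); z=o['ee_pos'][2]
for b in blobs(im,(310,165,350,215),lo=150,sat=40,amin=60)[:1]:
    p=onplane(c,b[:2],8)[:2]; print('mark',(p+38*np.array([.999,-.04])-33*np.array([.04,.999])).round(1))
print('held',(onplane(c,(278,244.3),z-8.8)/2+onplane(c,(278,299.8),z-8.8)/2).round(1))
g=im.max(2); print([(v,np.flatnonzero(g[v,235:325]>160)[[0,-1]]+235) for v in (228,231,234,237,240) if (g[v,235:325]>160).any()])
E
```

```text
[504.50434522 271.65088944  46.80490913] [-1.45769445 -0.55135259  7.5129684 ]
mark [490.8 268.7]
held [500.9 272.5  38. ]
[(240, array([296, 296]))]
```

Request:
{"method": "arm_command", "body": {"rows": [0,0,0,0,0,0,0.1,0,0,0,0,0,0,0.1,0,0,0,0,0,0,0.1,0,0,0,0,0,-0.3,0.1,0,0,0,0,0,-0.9,0.1]}}

```text
t: 30.0
ee_pos: [502.0, 270.4, 115.8]
orientation: [-0.064, -3.134, 0.006]
ft_force: [0.5, 0.4, 1.0]
width: 48.4
grasp_force: 0.0
```

Request:
{"method": "arm_command", "body": {"rows": [0,0,0,0,0,-0.6,0.1,0,0,0,0,0,-0.6,0.1,0,0,0,0,0,-0.6,0.1,0,0,0,0,0,-0.6,0.1,0,0,0,0,0,-0.6,0.1]}}

```text
t: 30.5
ee_pos: [503.3, 271.1, 164.5]
orientation: [-0.064, -3.138, 0.003]
ft_force: [-0.0, 0.5, 0.3]
width: 48.5
grasp_force: 0.0
```

```bash
python3 - <<'E'
from h import *
o,im=shot('wrist','z1'); print(o['t'],o['ee_pos'],o['ft_force'],o['width'])
c,im,d=load('z1')
red=lambda h:((((h[...,0]<12)|(h[...,0]>168))&(h[...,1]>120)&(h[...,2]>110)))
for b in blobs(im,(40,120,400,300),lo=150,sat=40,amin=60):
    if b[2]<5000: print('br',np.round(b[:3],1),cv2.boundingRect(b[3]),'8',onplane(c,b[:2],8).round(1),'23',onplane(c,b[:2],23).round(1),'38',onplane(c,b[:2],38).round(1),'58',onplane(c,b[:2],58).round(1))
for b in blobs(im,(40,120,400,245),inv=red,amin=200): 
    u,v=int(b[0]),int(b[1]); print('red',np.round(b[:3],1),cv2.boundingRect(b[3]),'38',onplane(c,b[:2],38).round(1))
def dz(u,v): return (c[1]@np.append(np.linalg.solve(c[0],[u,v,1])*d[v,u],1))[2].round(1)
E
```

```text
30.5 [503.26204218 271.07298677 164.53866646] [-0.03527342  0.48827805  0.33655946] 48.45342225132028
br [131.3 208.2 180. ] (127, 189, 10, 39) 8 [505.1 134.3   8. ] 23 [500.8 141.3  23. ] 38 [496.5 148.4  38. ] 58 [490.8 157.8  58. ]
br [143.1 208.1 176. ] (139, 189, 9, 39) 8 [505.4 145.3   8. ] 23 [501.1 151.8  23. ] 38 [496.8 158.3  38. ] 58 [491.1 167.   58. ]
br [205.1 208.6 750. ] (195, 184, 21, 48) 8 [508.2 203.3   8. ] 23 [503.8 206.9  23. ] 38 [499.3 210.5  38. ] 58 [493.4 215.3  58. ]
br [279.  208.5 103. ] (271, 204, 17, 10) 8 [510.8 272.5   8. ] 23 [506.2 272.6  23. ] 38 [501.7 272.7  38. ] 58 [495.6 272.9  58. ]
red [ 137.6  207.  1548. ] (119, 182, 38, 51) 38 [495.6 153.9  38. ]
red [279.3 207.8 965. ] (262, 191, 36, 35) 38 [501.1 273.   38. ]
```

```bash
python3 -c "
from workcell import ctrl
print(ctrl.close_job())"
```

```text
the job is handed in; nothing more can be done
None
```

The comparison row is set out in the order asked and handed in at about 31 s: spacer, riser and rectangular mount on their marks, and the round mount on the riser, each measured within about 1 mm. The jar and black mount were not touched, and I viewed 16 pictures, over the limit of 14.

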